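# Build up the spring-loaded filter stack and lock its bayonet cap

### The arm

A 7-joint arm with a two-finger parallel gripper is mounted at the origin on the work surface. World frame = base frame: x ahead of the robot, y to its left, z up, the work surface at z = 0. Lengths are in m, angles in degrees, forces in N, time in s.
With the tool pointing down it reaches from about 0.4 to 0.85 m from the base axis. Payload 4.4 kg.
Tool frame: the origin (TCP) lies on the centre line of the jaws, within the pads' length; the fingertips stand 25 mm ahead of it and the grasp point (between the pads) lies 6 mm ahead of it (nose_length is the x of the fingertips in the tool frame, in m); x points along the fingers, y is the direction in which the jaws open and shut, and the axes are right-handed (so a half turn about x gives the same grasp; the last joint's range is limited). The gripper opens to 94 mm and grips with 3 to 60 N. Pads are 16 mm wide; open, the fingers measure 119 mm over their backs; the gripper's body (75 mm by 177 mm) begins 78 mm behind the grasp point.
Start: joints at [71.631, 36.005, 2.206, 86.941, -1.547, 57.084, -1.146], TCP at [0.164, -0.629, 0.23] pointing down, gripper open.
Joint ranges: [-175.42, 175.42], [-21.48, 121.26], [-71.46, 75.88], [10.55, 141.38], [-63.04, 243.04], [13.31, 113.54], [-168.57, 168.57]. Speed limits (degrees/s): [147.25, 147.25, 180, 180, 180, 180, 180].

### API

Orientations are given as a 3x3 rotation matrix whose columns are the frame's x, y, z axes.
In Python, from rig import * gives the robot as it stands. The module is installed in compiled form; this text tells all that it offers.
- The arm moves only by the tool carry_out, never from a script. Its argument "commands" is one flat list of numbers, 5 for each row, row after row: the closure, from 0 (fully open) to 1 (shut), then the shift along the tool's x, y, z each as a share of 50 cm, from -1 to 1, then the turn about the tool's x as a share of pi/2 rad, from -1 to 1. A call has 1 to 20 rows; each row is the pose to reach, as a shift and turn from the pose commanded when the call began, along the tool's axes at that moment; what a row does not reach only later rows make up. A row lasts 1/12 s, in which the tool goes at most 41.7 mm and 7.16 degrees, less where a joint would pass 70% of its speed; a pose out of reach is approached as far as the arm can. A call with a number of a shift or a turn outside -1 to 1 is refused whole. A call with a gripper value outside its range is refused whole. The fingers move at their own pace and stop on an object; the grip force is fixed at half the most. Time passes only in rows, so rows that repeat a pose let the fingers close. It gives the time, the measured TCP pose, the force and the opening at its end, in the units of the state.
- state(): the state, without advancing time (a new reading comes with each control period).
- read_camera(name): name is "side" or "top"; returns a dict with "frame" (384x512x3 uint8, red, green, blue), "z_map" (384x512 float32, m along the optical axis (not along the pixel's ray), 0 where there is no reading), "intrinsics" (3x3 intrinsics, pixels), "R" (3x3) and "t" (3): a world point X has camera coordinates R X + t. Camera axes: x right, y down, z forward; pixel columns grow to the right and rows downward; lengths in m; the calibration is good to about 2 mm. A picture is of the moment at which its call begins.
- sign_off(): hands the job in, once; it reports no verdict.
The state is a dict: "time_s": time; "joint_pos": joint angles; "joint_vel": joint speeds; "tau": joint torques, N m; "position": TCP position; "orientation": TCP orientation; "wrist_force": force on the tool from outside, world axes, zero at the start; "torque": the same for the moment, N m; "gripper_width": opening from 0.0 (shut) to 1.0 (fully open).
Only numpy, scipy, OpenCV 4.12 (cv2) and the standard library are available. Lean on these libraries where they do the work, as an engineer would, in place of code of your own. Each camera call takes 0.05 s, during which the arm holds its last target.

### The job

Build up the filter stack on the post of the white stand: lower the black and orange filter support over the post until it lies on the spring seat and let it go, then the brass spacer flat on top of it, and last the blue clamp cap. Fit the cap's slot over the red cross pin, press it gently down against the spring, turn it clockwise (seen from above) a sixth of a turn until the cross pin meets the tall stops, let it rise so that the pin rests in the groove, and let go. Feel your way down, because the post is set to a different height each time (by up to 22 mm): never drop a part onto the post or press with more than 25 N (about 2.5 kg), and leave the bottle, objective, slide box and remote control alone.

Things in the scene. Friction and masses are not known exactly. Their poses are not given: they have to be found in the camera images.
- foot: White round stand, fixed, 110 mm across, 18 mm thick; origin at the centre of its underside, z up along the post's axis. Its x axis is the line of the red cross pin (34 mm long, 8 wide, 5 high, centred on the axis, ends alike). Post, spring seat and pin together are set 0 to 22 mm up each time: THIS LIFT IS NOT MEASURED, the points below are for no lift.
- seat_low (a point): Point of the stand on its axis, 40 mm up: the resting top of the spring seat (aluminium disc, 46 mm across) if the lift were 0; the true top is 0 to 22 mm higher. The seat gives downwards 11 mm, then stops hard: it starts to give at about 4.5 N and needs 1 N more per mm (15.5 N at the hard stop).
- pin_low (a point): Point of the stand on its axis, 70 mm up: underside of the red cross pin if the lift were 0; its top is 5 mm higher. Really 0 to 22 mm higher, like the seat. The pin sits on a neck 9 mm across; below 56 mm (plus lift) the post is a steel shoulder 35 mm across, bevelled 2 mm at its top, that centres the rings.
- support_mid (a point): Filter support: black ring with an orange band on top, 58 mm outside, 39 mm hole, 12 mm thick, 60 g; the point is at its centre, 6 mm above its underside; z is its axis. It goes on first, to lie on the spring seat.
- spacer_mid (a point): Spacer: plain brass ring, 56 mm outside, 39 mm hole, 16 mm thick, 110 g; the point is at its centre, 8 mm above its underside; z is its axis. It goes on second, to lie on the filter support.
- cap_mid (a point): Blue octagonal clamp cap, 57 mm across flats, 16 mm high, 90 g, open on top; the point is at its centre, 8 mm above its underside; z up. Its eight flats (24 mm wide) face its x, y and 45 degree directions. The rest groove (11.5 mm wide, on top of the floor) runs along its x axis, with low white ribs (2 mm) on the side the pin comes from and white stops (9.5 mm) beyond.
- cap_slot (a point): Centre of the cap's through slot (13 mm wide, 39 long), on top of the cap's 6 mm floor; same axes as the cap: the slot lies 60 degrees clockwise, from above, of x. Set on the rings, slot over pin, this is 4 mm above the pin's underside; press just over 6 mm (11 N), below 11 mm, for the ribs to pass, turn 60 degrees clockwise, let rise: cap x is then along stand x, held by 8.5 N.
- mat: White mat, fixed, 250 mm square and 4 mm thick, on which the three parts lie flat; origin at the centre of its underside.
- oil_c (a point): Small amber oil bottle, 34 mm across, 75 mm high; bystander; the point is half-way up.
- objective_c (a point): Loose silver microscope objective standing on its thread, 27 mm across, 45 mm high; bystander; the point is half-way up.
- slidebox_c (a point): Grey and white closed slide box, 85 x 100 x 30 mm; bystander; the point is half-way up.
- puck_c (a point): Black remote control with a round knob, about 90 x 64 x 38 mm; bystander; the point is on the knob's axis, 19 mm up.
There are look-alikes about, which are no part of the job. Of the things like the part that bears cap_mid, leave any that is green; of the rest the smaller one is meant.

How it is judged (in metres and radians):
On the way, in this order (a step that is already met when the one before it is completed fails the run):
1. the filter support lies flat on the spring seat around the post, let go (horizontal distance between support_mid and foot below 0.005 m and angle between support_mid's own z axis and vertical below 0.06 rad and contact force between support and foot above 0.2 N and contact force between the fingers and support below 0.01 N and linear speed of support below 0.02 m/s), for 0.2 s.
2. the spacer lies flat on the filter support around the post, let go (horizontal distance between support_mid and foot below 0.005 m and angle between each of support_mid, spacer_mid's own z axis and vertical below 0.06 rad and horizontal distance between spacer_mid and foot below 0.006 m and z of spacer_mid in the frame of support_mid between 0.012 and 0.016 m and contact force between spacer and support above 0.4 N and contact force between the fingers and spacer below 0.01 N and linear speed of spacer below 0.02 m/s), for 0.2 s.
At the end, for the whole second after the job is handed in: Support, spacer and cap lie flat on one another in this order round the post (within 5, 6, 5 mm of its axis, tilt under 0.06 rad, gaps under 2 mm); cap x axis within 0.2 rad of the stand's; the cross pin holds the cap against the spring (over 4 N); all at rest (horizontal distance between each of support_mid, cap_mid and foot below 0.005 m and angle between each of support_mid, spacer_mid, cap_mid's own z axis and vertical below 0.06 rad and horizontal distance between spacer_mid and foot below 0.006 m and z of spacer_mid in the frame of support_mid between 0.012 and 0.016 m and angle between the x axis of cap_mid and the x axis of foot, either way round below 0.2 rad and z of cap_mid in the frame of spacer_mid between 0.014 and 0.018 m and contact force between cap and foot above 4 N and linear speed of cap below 0.01 m/s and angular speed of cap below 0.1 rad/s); the robot touches nothing.
It fails at once if a part bears on the stand, post or spring seat with more than 25 N (contact force between any of support, spacer, cap and foot above 25 N).
It fails at once if a part is dropped onto the post: over the post, clear of the fingers, faster than 0.6 m/s (a fall of about 20 mm) ((horizontal distance between support_mid and foot below 0.03 m and linear speed of support above 0.6 m/s and contact force between the fingers and support below 0.01 N) or (horizontal distance between spacer_mid and foot below 0.03 m and linear speed of spacer above 0.6 m/s and contact force between the fingers and spacer below 0.01 N) or (horizontal distance between cap_mid and foot below 0.03 m and linear speed of cap above 0.6 m/s and contact force between the fingers and cap below 0.01 N)).
It fails at once if the oil bottle, objective, slide box or remote control is moved more than 15 mm (distance of any of oil_c, objective_c, slidebox_c, puck_c from where it was at the start of the episode above 0.015 m).
It also fails if it takes over 72 s, if anything falls off the work surface, if the arm or the gripper's body presses on something with over 40 N, if the wrist force passes 120 N, or if a joint passes its speed limit or range.

## Working session

There is one attempt and no reset: what is moved stays moved. The work goes in short steps, Python scripts to look and compute and a tool call to move; the robot and the scene stay as the last step left them, time stands still between calls to the robot, and variables do not carry over. Pictures are saved under pics/ and viewed, and the job is handed in when it is done.

Besides the shell and the picture viewer there is one more tool, called after "Call:" as name(argument=value, ...) on one line, values as JSON. carry_out: Moves the arm, as the interface text tells. Shift numbers are shares of 50 cm and turn numbers shares of pi/2 rad, none past 1 either way. Its arguments: {"type":"object","properties":{"commands":{"type":"array","items":{"type":"number"}}},"required":["commands"]}

```bash
mkdir -p pics; python3 - <<'E'
from rig import *
import cv2,numpy as np
s=state(); print(s)
for n in("top","side"):
    c=read_camera(n); cv2.imwrite(f"pics/{n}0.png",cv2.resize(c["frame"][:,:,::-1],(800,600)))
    print(n,c["intrinsics"],c["R"],c["t"]); np.savez(f"{n}0.npz",**c)
E
```

```text
{'time_s': 0.0, 'joint_pos': array([71.63059175, 36.0561628 ,  2.20237598, 86.99504599, -1.54469736,
       57.08294399, -1.1459919 ]), 'joint_vel': array([ 0.04300073, -0.00757204,  0.15244276, -0.03353331,  0.02245866,
       -0.0446044 , -0.06992674]), 'tau': array([-4.30191139e-04, -5.49733043e+01,  1.14324935e+00, -1.86637187e+01,
       -5.21815626e-02,  2.37478752e-02,  1.57836189e-04]), 'position': array([ 0.16370417, -0.6284203 ,  0.22959049]), 'orientation': array([[-5.10529623e-04,  2.52080527e-01, -9.67706126e-01],
       [ 1.75065410e-03, -9.67704544e-01, -2.52081039e-01],
       [-9.99998337e-01, -1.82281353e-03,  5.27360286e-05]]), 'wrist_force': array([-0.26472135, -0.16508227,  0.66069504]), 'torque': array([-0.04444426,  0.00234645, -0.00885436]), 'gripper_width': 1.0004262261008476}
top [[369.39368383   0.         263.19717379]
 [  0.         369.39368383 195.36572571]
 [  0.           0.           1.        ]] [[-0.01573341 -0.99952186  0.02661804]
 [-0.98896988  0.01163504 -0.14765905]
 [ 0.14727874 -0.02864762 -0.98868007]] [0.07384048 0.57181996 0.99057785]
side [[347.75677615   0.         256.60036093]
 [  0.         347.75677615 193.28760912]
 [  0.           0.           1.        ]] [[ 0.96859964 -0.24772702  0.02112037]
 [-0.14279527 -0.62383336 -0.76840188]
 [ 0.2035295   0.74125789 -0.63961902]] [-0.50508532  0.19570587  0.75366711]
```

View pics/top0.png

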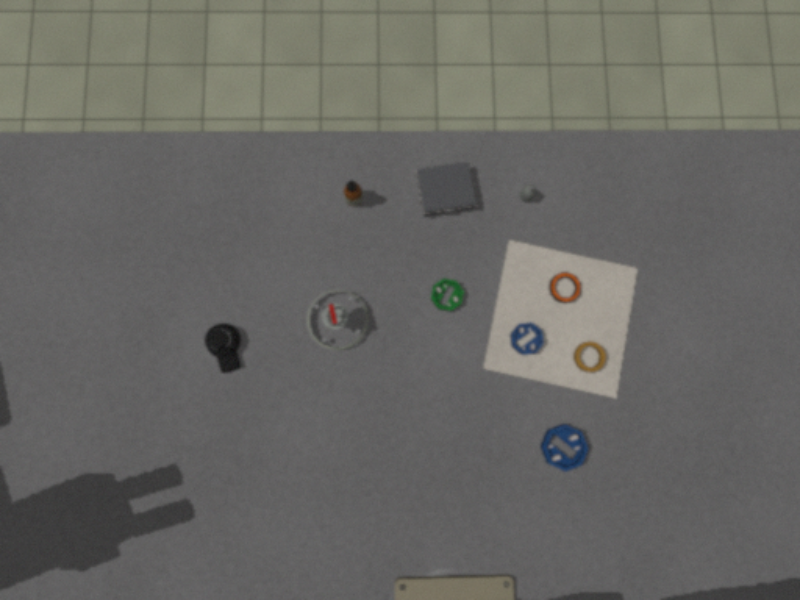

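View pics/side0.png

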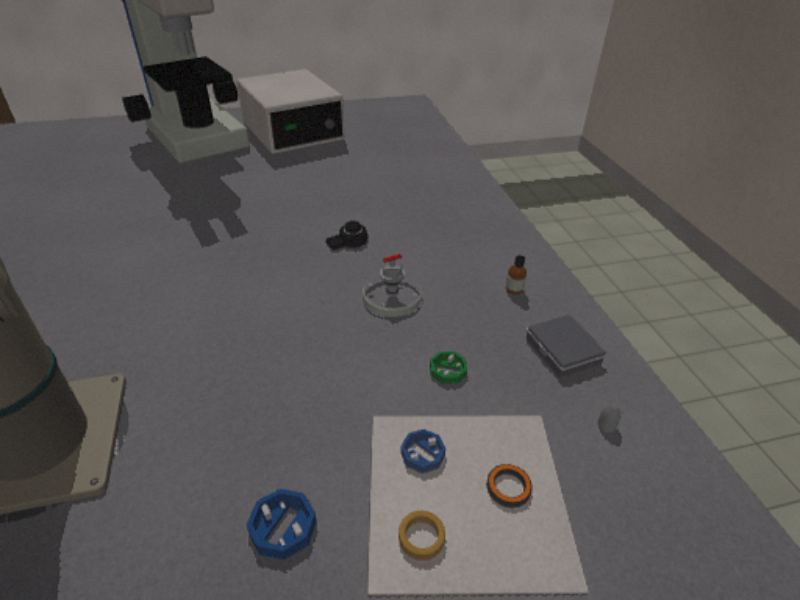

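```bash
cat > h.py <<'E'
import numpy as np,cv2
def cloud(c):
    K,R,t=c["intrinsics"],c["R"],c["t"];z=c["z_map"].astype(float)
    v,u=np.mgrid[0:384,0:512]
    X=np.stack([(u-K[0,2])/K[0,0]*z,(v-K[1,2])/K[1,1]*z,z],-1)
    return (X-t)@R
def plane(c,u,v,h):
    K,R,t=c["intrinsics"],c["R"],c["t"]
    d=np.linalg.inv(K)@np.array([u,v,1.]);d=R.T@d;o=-R.T@t
    return o+d*(h-o[2])/d[2]
def proj(c,X):
    p=c["intrinsics"]@(c["R"]@np.asarray(X)+c["t"]);return p[:2]/p[2]
E
python3 - <<'E'
from h import *
for n in("top","side"):
    c=dict(np.load(f"{n}0.npz")); print(n,"cam",-c["R"].T@c["t"])
    P=cloud(c);hsv=cv2.cvtColor(c["frame"],cv2.COLOR_RGB2HSV);H,S,V=cv2.split(hsv)
    for nm,(a,b,smin) in dict(orange=(3,13,150),brass=(14,25,110),blue=(100,120,140),green=(45,80,120),red=(170,180,120),red0=(0,3,140)).items():
        m=((H>=a)&(H<=b)&(S>smin)&(V>40)).astype(np.uint8)
        k,l,st,ce=cv2.connectedComponentsWithStats(m)
        for i in range(1,k):
            if st[i,4]<12: continue
            q=P[l==i]; 
            print(nm,ce[i].round(1),st[i,4],"med",np.median(q,0).round(4),"ext",(np.percentile(q,97,axis=0)-np.percentile(q,3,axis=0)).round(3))
    for nm,(x,y,w) in dict(top=dict(parts=(300,140,120),foot=(185,175,70)),side=dict(parts=(225,260,150),foot=(220,150,60)))[n].items():
        cv2.imwrite(f"pics/{n}_{nm}.png",cv2.resize(c["frame"][y:y+w,x:x+w,::-1],(600,600),interpolation=cv2.INTER_CUBIC))
E
```

```text
top cam [0.42078342 0.09552973 1.06183348]
orange [223.6 123.9] 17 med [0.7773 0.1748 0.0536] ext [0.011 0.014 0.01 ]
orange [361.5 183.5] 102 med [ 0.6065 -0.2204  0.0169] ext [0.05  0.049 0.007]
brass [224.9 125.2] 14 med [0.7748 0.1716 0.0502] ext [0.009 0.015 0.012]
brass [377.3 228. ] 141 med [ 0.478  -0.2573  0.02  ] ext [0.05 0.05 0.01]
blue [343.8 215.6] 24 med [ 0.5133 -0.1654  0.0124] ext [0.031 0.011 0.014]
blue [329.7 214.8] 18 med [ 0.5182 -0.1243  0.0183] ext [0.017 0.014 0.015]
blue [361.4 286.3] 336 med [ 0.3152 -0.2061  0.0144] ext [0.066 0.069 0.02 ]
green [286.2 188.2] 168 med [ 0.5983 -0.004   0.0134] ext [0.051 0.052 0.016]
red0 [212.5 200.4] 29 med [0.5543 0.2005 0.0927] ext [0.03  0.008 0.006]
side cam [ 0.36377784 -0.56169712  0.64310816]
orange [331.2 173.7] 43 med [0.7828 0.1617 0.0508] ext [0.022 0.016 0.015]
orange [325.8 309.2] 197 med [ 0.6079 -0.2232  0.0171] ext [0.05  0.05  0.004]
brass [ 1.8 67. ] 24 med [-0.6159  1.9175 -0.1751] ext [0.011 0.075 0.056]
brass [ 5.6 74.9] 18 med [-0.6174  1.9191 -0.2191] ext [0.009 0.071 0.037]
brass [269.6 341.9] 447 med [ 0.4786 -0.2621  0.0201] ext [0.049 0.051 0.012]
blue [269.6 287.1] 120 med [ 0.5096 -0.1489  0.0203] ext [0.054 0.053 0.012]
blue [272.8 284.8] 30 med [ 0.5219 -0.136   0.0109] ext [0.02  0.019 0.003]
blue [179.1 335. ] 903 med [ 0.3161 -0.204   0.0151] ext [0.069 0.072 0.018]
green [185.6  80.9] 17 med [0.44   0.8751 0.0709] ext [0.022 0.011 0.01 ]
green [286.5 234.8] 270 med [ 0.5972 -0.0007  0.0122] ext [0.052 0.055 0.014]
red0 [250.7 164.4] 20 med [0.5521 0.199  0.0927] ext [0.105 0.337 0.239]
```

View pics/top_parts.png

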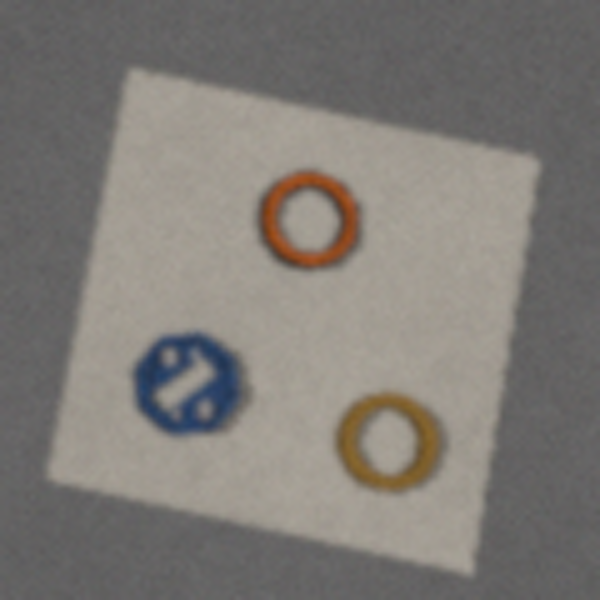

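View pics/top_foot.png

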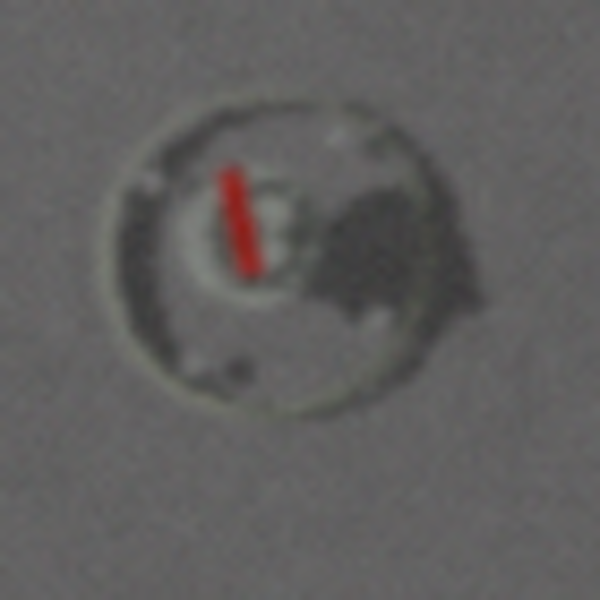

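View pics/side_parts.png

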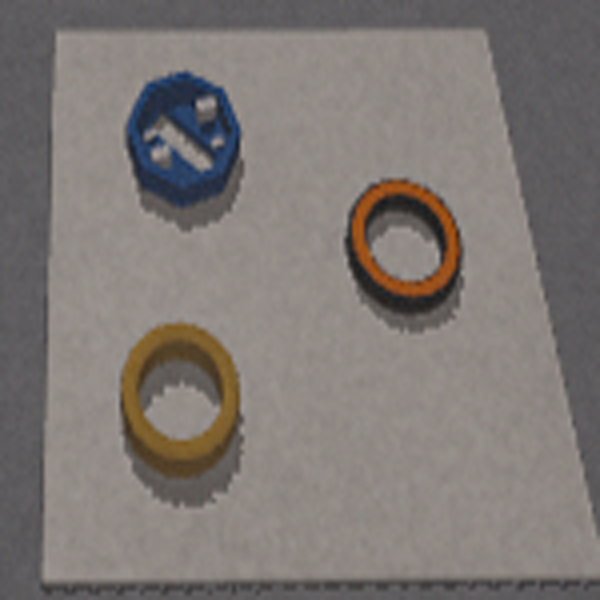

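View pics/side_foot.png

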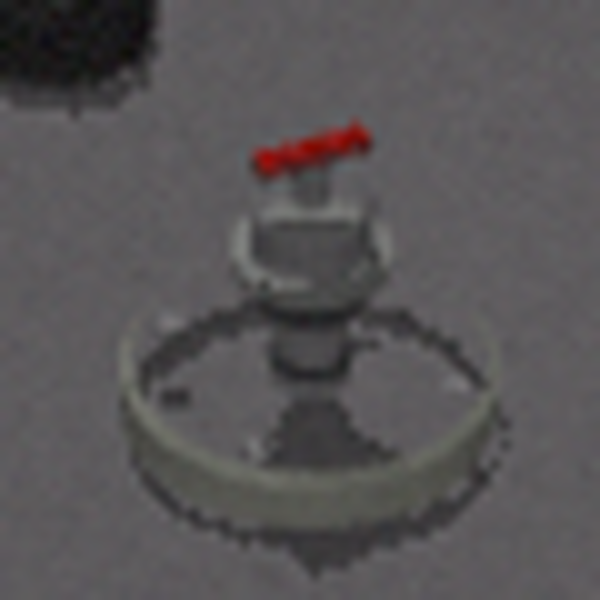

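```bash
cat >> h.py <<'E'
def hsvmask(c,a,b,s,v=40):
    H,S,V=cv2.split(cv2.cvtColor(c["frame"],cv2.COLOR_RGB2HSV));return (H>=a)&(H<=b)&(S>s)&(V>v)
def near(c,m,X,r):
    p=proj(c,X);v,u=np.mgrid[0:384,0:512];return m&(np.hypot(u-p[0],v-p[1])<r)
def planepts(c,m,h):
    v,u=np.nonzero(m);return np.array([plane(c,a,b,h) for a,b in zip(u,v)])
E
python3 - <<'E'
from h import *
from scipy.optimize import least_squares
def ann(p,ri,ro,c0):
    # centre of annulus: penalise points outside ri..ro
    f=lambda c:(lambda r:np.maximum(r-ro,0)+np.maximum(ri-r,0))(np.hypot(p[:,0]-c[0],p[:,1]-c[1]))
    s=least_squares(lambda c:np.r_[f(c),1e-3*(c-c0)],c0,loss='soft_l1',f_scale=.002);return s.x
for n in("top","side"):
    c=dict(np.load(f"{n}0.npz"));P=cloud(c)
    for nm,X,h,ri,ro,a in (("sup",(.607,-.222,.016),.016,.0195,.029,(3,13,120)),("spc",(.478,-.26,.02),.02,.0195,.028,(13,26,90)),("cap",(.511,-.148,.02),.02,.0,.0285,(98,122,110)),("big",(.315,-.205,.02),.02,0,.05,(98,122,110))):
        m=near(c,hsvmask(c,*a),X,22)
        q=P[m];zt=q[:,2];q1=q[abs(zt-h)<.004]
        pp=planepts(c,m,h)
        mm=m&(abs(P[...,2]-h)<.004); pq=planepts(c,mm,h)
        print(n,nm,m.sum(),len(q1),"allplane mean",pp.mean(0)[:2].round(4),"topplane",pq.mean(0)[:2].round(4),"cloud",q1.mean(0).round(4),
         "mid",((pq.max(0)+pq.min(0))/2)[:2].round(4),(pq.max(0)-pq.min(0))[:2].round(3), "ann",ann(pq[:,:2],ri,ro,pq[:,:2].mean(0)).round(4))
    # foot & pin
    mr=near(c,hsvmask(c,0,4,120)|hsvmask(c,170,180,120),(.554,.2,.093),14)
    q=P[mr];q=q[(abs(q[:,2]-.09)<.02)]
    print("pin z",np.percentile(q[:,2],[10,30,50,70,90]).round(4),len(q))
    for h in(.088,.092,.096):
        pp=planepts(c,mr,h)[:,:2];mu=pp.mean(0);w,V=np.linalg.eigh(np.cov((pp-mu).T));d=V[:,1]
        print(" pin",h,mu.round(4),"dir deg",np.degrees(np.arctan2(d[1],d[0])).round(1),"len",np.ptp((pp-mu)@d).round(4))
    # rim top z=18
    d=np.hypot(P[...,0]-.555,P[...,1]-.2)
    rim=(d<.075)&(abs(P[...,2]-.018)<.003)
    q=P[rim];print(" rimpts",len(q),"ann",ann(q[:,:2],.049,.055,np.array([.555,.2])).round(4),((q.max(0)+q.min(0))/2).round(4),np.ptp(q,axis=0).round(3))
    seat=(d<.04)&(P[...,2]>.03)
    print(" z hist",np.histogram(P[seat][:,2],bins=np.arange(.03,.11,.004)))
E
```

```text
top sup 128 122 allplane mean [ 0.6079 -0.2198] topplane [ 0.607  -0.2201] cloud [ 0.6069 -0.2199  0.0165] mid [ 0.6081 -0.2192] [0.05  0.053] ann [ 0.6085 -0.2201]
top spc 165 143 allplane mean [ 0.4784 -0.2575] topplane [ 0.4788 -0.2568] cloud [ 0.4788 -0.2568  0.0202] mid [ 0.4786 -0.2579] [0.051 0.055] ann [ 0.4784 -0.2576]
top cap 124 59 allplane mean [ 0.5124 -0.1447] topplane [ 0.5119 -0.1406] cloud [ 0.5119 -0.1406  0.0202] mid [ 0.5128 -0.1436] [0.049 0.052] ann [ 0.5148 -0.1422]
top big 420 180 allplane mean [ 0.3189 -0.2029] topplane [ 0.3208 -0.2016] cloud [ 0.3209 -0.2014  0.0209] mid [ 0.3191 -0.2019] [0.076 0.078] ann [ 0.3208 -0.2016]
pin z [0.0907 0.0916 0.0925 0.0936 0.0948] 31
 pin 0.088 [0.554  0.2019] dir deg -169.2 len 0.0305
 pin 0.092 [0.5535 0.2015] dir deg -169.2 len 0.0304
 pin 0.096 [0.553  0.2011] dir deg -169.2 len 0.0303
 rimpts 113 ann [0.5527 0.1992] [0.5523 0.1999 0.018 ] [0.106 0.108 0.006]
 z hist (array([ 0,  0,  0,  0,  0,  2, 83, 65,  6,  5, 18,  6,  0,  1,  3, 26,  9,
        0,  0]), array([0.03 , 0.034, 0.038, 0.042, 0.046, 0.05 , 0.054, 0.05
[... 609 characters left out ...]
 1025 460 allplane mean [ 0.3174 -0.207 ] topplane [ 0.3165 -0.207 ] cloud [ 0.3166 -0.2076  0.021 ] mid [ 0.3174 -0.204 ] [0.076 0.082] ann [ 0.3165 -0.207 ]
pin z [0.0907 0.0915 0.0924 0.0929 0.0936] 30
 pin 0.088 [0.5552 0.2056] dir deg -164.3 len 0.0337
 pin 0.092 [0.5538 0.2001] dir deg -164.3 len 0.0335
 pin 0.096 [0.5524 0.1946] dir deg -164.3 len 0.0332
 rimpts 104 ann [0.555 0.203] [0.5534 0.1952 0.0176] [0.108 0.1   0.005]
 z hist (array([ 9,  6, 10,  8,  0,  5, 54, 36, 13, 13, 20,  9,  3,  3,  7, 29,  1,
        0,  0]), array([0.03 , 0.034, 0.038, 0.042, 0.046, 0.05 , 0.054, 0.058, 0.062,
       0.066, 0.07 , 0.074, 0.078, 0.082, 0.086, 0.09 , 0.094, 0.098,
       0.102, 0.106]))
```

```bash
cat >> h.py <<'E'
def go(x,y,z,yaw=None,s=None):
    """shares for a shift from the measured pose to world x,y,z, jaw-axis yaw in deg (mod 180)"""
    if s is None:
        from rig import state; s=state()
    R=s["orientation"];d=R.T@(np.array([x,y,z])-s["position"])
    t=0
    cur=np.degrees(np.arctan2(R[1,1],R[0,1]))
    if yaw is not None:
        t=-((yaw-cur+90)%180-90)
    print("time",round(s["time_s"],2),"pos",s["position"].round(4),"jaw",cur.round(2),"F",s["wrist_force"].round(2),"w",round(s["gripper_width"],3),"tilt",R[2].round(4))
    print("shift shares",(d/.5).round(4),"turn deg",round(t,2),"share",round(t/90,4),"dist mm",np.linalg.norm(d)*1e3)
E
python3 -c "
from h import *
go(.45,-.35,.2);go(.609,-.2203,.12)"
```

```text
time 0.1 pos [ 0.1637 -0.6285  0.2297] jaw -75.4 F [ 0.5  -0.04  0.23] w 1.001 tilt [-1.     -0.0017  0.    ]
shift shares [ 0.06   -0.3946 -0.6945] turn deg 0 share 0.0 dist mm 400.4905692847909
time 0.1 pos [ 0.1637 -0.6285  0.2297] jaw -75.4 F [ 0.5  -0.04  0.23] w 1.001 tilt [-1.     -0.0017  0.    ]
shift shares [ 0.2202 -0.5652 -1.0676] turn deg 0 share 0.0 dist mm 613.9373284498201
```

Call:
carry_out(commands=[0, 0.2, -0.53, -1, 0, 0, 0.2, -0.53, -1, 0, 0, 0.2, -0.53, -1, 0, 0, 0.2, -0.53, -1, 0, 0, 0.2, -0.53, -1, 0, 0, 0.2, -0.53, -1, 0, 0, 0.2, -0.53, -1, 0, 0, 0.2, -0.53, -1, 0, 0, 0.2, -0.53, -1, 0, 0, 0.2, -0.53, -1, 0, 0, 0.2, -0.53, -1, 0, 0, 0.2, -0.53, -1, 0, 0, 0.2, -0.53, -1, 0, 0, 0.2, -0.53, -1, 0, 0, 0.2, -0.53, -1, 0])

```text
time_s: 1.35
position: [0.5865, -0.2373, 0.1286]
orientation: [[0.002, 0.263, -0.965], [0.006, -0.965, -0.263], [-1.0, -0.005, -0.004]]
wrist_force: [0.1, 0.9, 0.3]
gripper_width: 0.998
```

```bash
python3 -c "
from h import *
go(.609,-.2203,.0305)"
```

```text
time 1.35 pos [ 0.5865 -0.2373  0.1286] jaw -74.76 F [0.13 0.88 0.27] w 0.998 tilt [-1.     -0.0051 -0.0038]
shift shares [ 0.1966 -0.0199 -0.0516] turn deg 0 share 0.0 dist mm 102.09279329917625
```

Call:
carry_out(commands=[0, 0.02, 0, 0, 0, 0, 0.02, 0, 0, 0, 0, 0.02, 0, 0, 0])

```text
time_s: 1.6
position: [0.5788, -0.2482, 0.1195]
orientation: [[-0.003, 0.249, -0.968], [-0.0, -0.968, -0.249], [-1.0, -0.0, 0.003]]
wrist_force: [-0.2, -1.0, 0.9]
gripper_width: 1.001
```

```bash
python3 -c "
from h import *
go(.609,-.2203,.0305)"
```

```text
time 1.6 pos [ 0.5788 -0.2482  0.1195] jaw -75.55 F [-0.2  -1.04  0.89] w 1.001 tilt [-1.0e+00 -3.0e-04  2.9e-03]
shift shares [ 0.1779 -0.039  -0.0729] turn deg 0 share 0.0 dist mm 98.0771467718358
```

Call:
carry_out(commands=[0, 0.06, -0.035, -0.067, 0, 0, 0.06, -0.035, -0.067, 0, 0, 0.1, -0.035, -0.067, 0, 0, 0.1, -0.035, -0.067, 0, 0, 0.1, -0.035, -0.067, 0, 0, 0.1, -0.035, -0.067, 0])

```text
time_s: 2.1
position: [0.6084, -0.2228, 0.0713]
orientation: [[0.0, 0.25, -0.968], [-0.001, -0.968, -0.25], [-1.0, 0.001, 0.0]]
wrist_force: [0.1, -0.1, -0.2]
gripper_width: 0.998
```

```bash
python3 -c "
from h import *
go(.609,-.2203,.0305)
from rig import *
for n in ('top','side'):
    c=read_camera(n);cv2.imwrite(f'pics/{n}1.png',cv2.resize(c['frame'][130:330,220:460,::-1] if n=='top' else c['frame'][184:384,180:420,::-1],(720,600),interpolation=cv2.INTER_CUBIC))
"
```

```text
time 2.1 pos [ 0.6084 -0.2228  0.0713] jaw -75.52 F [ 0.07 -0.1  -0.2 ] w 0.998 tilt [-1.e+00  9.e-04  0.e+00]
shift shares [ 0.0816 -0.0046 -0.0024] turn deg 0 share 0.0 dist mm 40.88330943437243
```

View pics/side1.png

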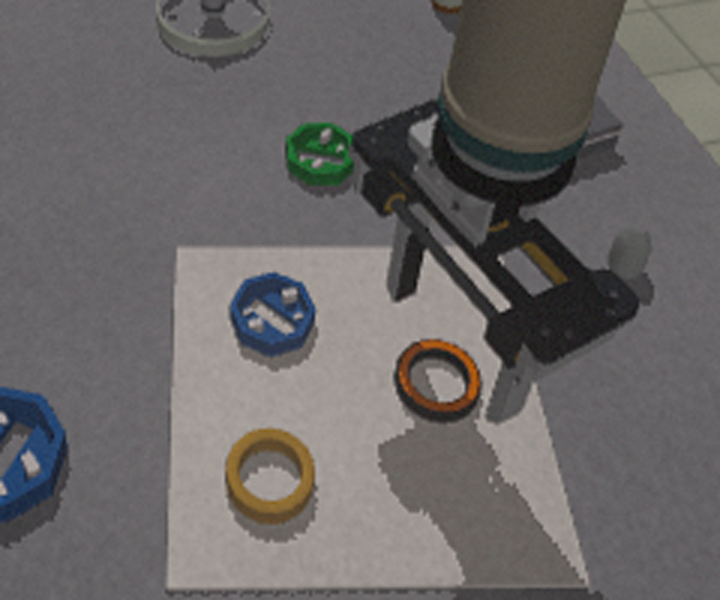

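Call:
carry_out(commands=[0, 0.03, -0.004, -0.002, 0, 0, 0.06, -0.004, -0.002, 0, 0, 0.07, -0.004, -0.002, 0, 0, 0.08, -0.004, -0.002, 0, 0, 0.081, -0.004, -0.002, 0, 0, 0.081, -0.004, -0.002, 0, 1, 0.081, -0.004, -0.002, 0, 1, 0.081, -0.004, -0.002, 0, 1, 0.081, -0.004, -0.002, 0, 1, 0.081, -0.004, -0.002, 0, 1, 0.081, -0.004, -0.002, 0, 1, 0.081, -0.004, -0.002, 0])

```text
time_s: 3.2
position: [0.6095, -0.2191, 0.0301]
orientation: [[0.0, 0.252, -0.968], [-0.0, -0.968, -0.252], [-1.0, 0.0, -0.0]]
wrist_force: [-0.6, 0.8, 1.7]
gripper_width: 0.61
```

```bash
python3 -c "
from h import *
go(.609,-.2203,.14)
"
```

```text
time 3.2 pos [ 0.6095 -0.2191  0.0301] jaw -75.4 F [-0.57  0.82  1.65] w 0.61 tilt [-1.e+00  2.e-04 -2.e-04]
shift shares [-0.2198  0.0022  0.0015] turn deg 0 share 0.0 dist mm 109.88626832257171
```

Call:
carry_out(commands=[1, -0.01, 0, 0, 0, 1, -0.05, 0, 0, 0, 1, -0.1, 0, 0, 0, 1, -0.16, 0, 0, 0, 1, -0.22, 0, 0, 0, 1, -0.24, 0, 0, 0, 1, -0.24, 0, 0, 0, 1, -0.24, 0, 0, 0])

```text
time_s: 3.87
position: [0.6092, -0.2188, 0.1498]
orientation: [[0.0, 0.252, -0.968], [0.0, -0.968, -0.252], [-1.0, -0.0, -0.0]]
wrist_force: [0.5, 1.0, -1.1]
gripper_width: 0.604
```

```bash
python3 -c "
from h import *
go(.5535,.2008,.15)
from rig import *
for n in ('top','side'):
    c=read_camera(n);cv2.imwrite(f'pics/{n}2.png',cv2.resize(c['frame'][130:330,220:460,::-1] if n=='top' else c['frame'][184:384,180:420,::-1],(720,600),interpolation=cv2.INTER_CUBIC))
"
```

```text
time 3.87 pos [ 0.6092 -0.2188  0.1498] jaw -75.4 F [ 0.48  1.03 -1.08] w 0.604 tilt [-1.e+00 -1.e-04 -1.e-04]
shift shares [-3.000e-04 -8.402e-01 -1.039e-01] turn deg 0 share 0.0 dist mm 423.3223985590769
```

View pics/side2.png

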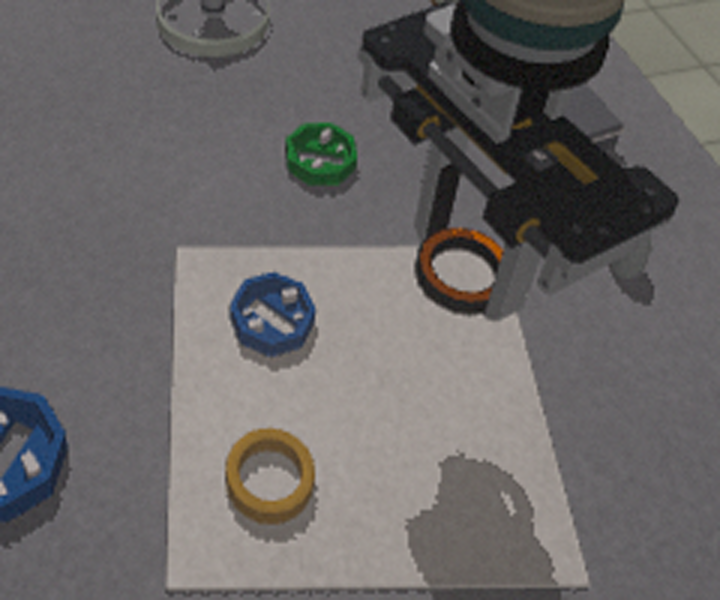

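View pics/top2.png

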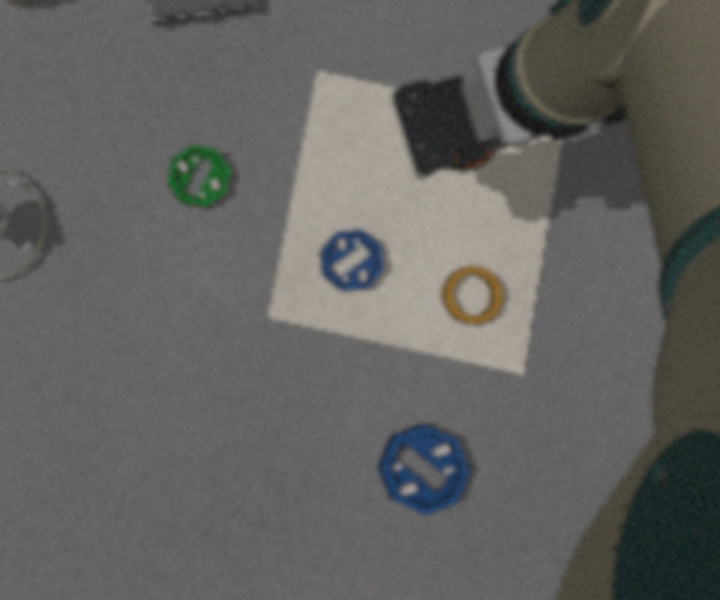

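Call:
carry_out(commands=[1, 0, -0.03, -0.004, 0, 1, 0, -0.08, -0.01, 0, 1, 0, -0.14, -0.018, 0, 1, 0, -0.21, -0.026, 0, 1, 0, -0.28, -0.035, 0, 1, 0, -0.35, -0.043, 0, 1, 0, -0.42, -0.052, 0, 1, 0, -0.49, -0.06, 0, 1, 0, -0.56, -0.07, 0, 1, 0, -0.63, -0.078, 0, 1, 0, -0.7, -0.087, 0, 1, 0, -0.76, -0.094, 0, 1, 0, -0.8, -0.1, 0, 1, 0, -0.825, -0.102, 0, 1, 0, -0.837, -0.104, 0, 1, 0, -0.84, -0.104, 0, 1, 0, -0.84, -0.104, 0, 1, 0, -0.84, -0.104, 0, 1, 0, -0.84, -0.104, 0])

```text
time_s: 5.55
position: [0.5543, 0.1985, 0.15]
orientation: [[0.0, 0.249, -0.968], [-0.001, -0.968, -0.249], [-1.0, 0.001, 0.0]]
wrist_force: [0.2, -0.3, -0.6]
gripper_width: 0.605
```

```bash
python3 -c "
from h import *
go(.5535,.2008,.15)
from rig import *
for n in ('top','side'):
    c=read_camera(n);np.savez(n+'3.npz',**c)
    f=c['frame'][130:280,130:310,::-1] if n=='top' else c['frame'][90:240,170:350,::-1]
    cv2.imwrite(f'pics/{n}3.png',cv2.resize(f,(720,600),interpolation=cv2.INTER_CUBIC))
"
```

```text
time 5.55 pos [0.5543 0.1985 0.15  ] jaw -75.56 F [ 0.16 -0.35 -0.61] w 0.605 tilt [-1.e+00  1.e-03  2.e-04]
shift shares [-0.0001 -0.0048  0.0004] turn deg 0 share 0.0 dist mm 2.4317579203372444
```

View pics/side3.png

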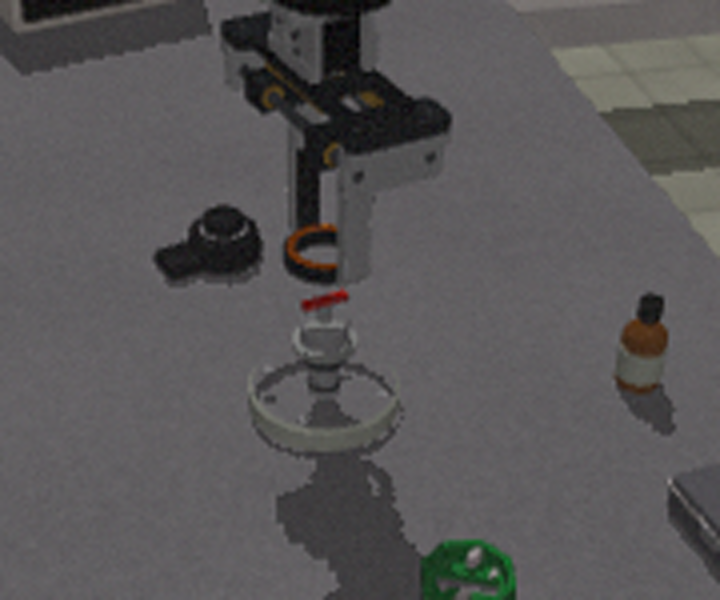

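View pics/top3.png

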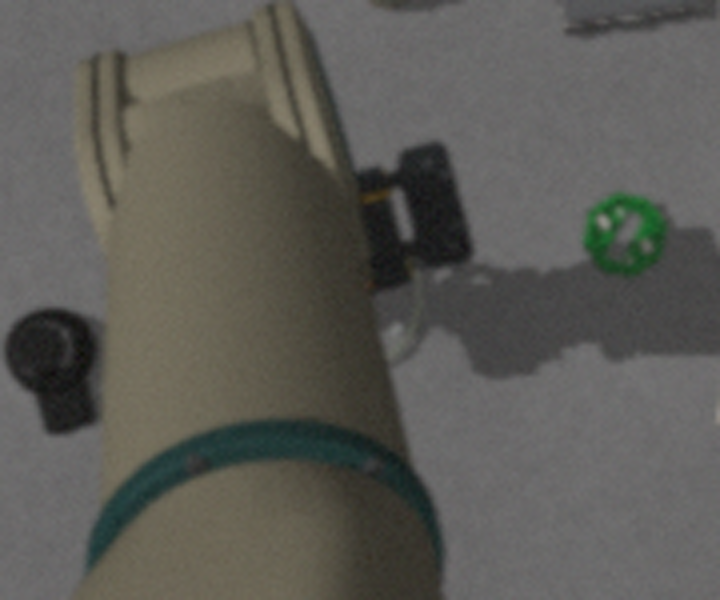

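```bash
python3 - <<'E'
from h import *
from scipy.optimize import least_squares
c=dict(np.load("side3.npz"));P=cloud(c)
m=near(c,hsvmask(c,2,15,120),(.554,.2,.136),30)
q=P[m];print(m.sum(),np.percentile(q[:,2],[5,25,50,75,95]).round(4))
p=planepts(c,m,.136)[:,:2]
for ri,ro in((.0195,.029),(.021,.0275),(.022,.0265)):
  f=lambda x:(lambda r:np.maximum(r-ro,0)+np.maximum(ri-r,0))(np.hypot(p[:,0]-x[0],p[:,1]-x[1]))
  print(least_squares(lambda x:np.r_[f(x)],[.554,.2],loss='soft_l1',f_scale=.001).x)
# band mean radius
f=lambda x:np.hypot(p[:,0]-x[0],p[:,1]-x[1])-.0243
print(least_squares(f,[.554,.2],loss='soft_l1',f_scale=.002).x)
# image col of ring extremes left vs. pin centre
mr=near(c,hsvmask(c,0,4,120)|hsvmask(c,170,180,120),(.554,.2,.093),14)
pp=planepts(c,mr,.0925);print("pin",pp.mean(0))
# same for original on mat, sanity
c0=dict(np.load("side0.npz"));m=near(c0,hsvmask(c0,2,15,120),(.609,-.22,.016),22);p=planepts(c0,m,.016)[:,:2];print("mat",least_squares(f,[.609,-.22],loss='soft_l1',f_scale=.002).x)
E
```

```text
59 [0.0936 0.1356 0.1366 0.1372 0.138 ]
[0.55301396 0.19630652]
[0.55385574 0.19776653]
[0.55392625 0.19842405]
[0.55410906 0.19854915]
pin [0.55435647 0.19919734 0.0925    ]
mat [ 0.60965647 -0.21994353]
```

Call:
carry_out(commands=[1, 0.03, 0, 0, 0, 1, 0.06, 0, 0, 0, 1, 0.08, 0, 0, 0, 1, 0.09, 0, 0, 0, 1, 0.09, 0, 0, 0, 1, 0.09, 0, 0, 0])

```text
time_s: 6.15
position: [0.554, 0.2003, 0.1051]
orientation: [[-0.0, 0.252, -0.968], [-0.0, -0.968, -0.252], [-1.0, 0.0, 0.0]]
wrist_force: [0.5, -0.0, -0.8]
gripper_width: 0.604
```

```bash
python3 -c "
from h import *
go(.5537,.2003,.0836)
from rig import *
for n in ['side']:
    c=read_camera(n);np.savez(n+'4.npz',**c)
    f=c['frame'][120:220,210:330,::-1]
    cv2.imwrite(f'pics/{n}4.png',cv2.resize(f,(720,600),interpolation=cv2.INTER_CUBIC))
go(.5537,.2003,.0836)
"
```

```text
time 6.15 pos [0.554  0.2003 0.1051] jaw -75.43 F [ 0.49 -0.03 -0.82] w 0.604 tilt [-1.e+00  1.e-04  1.e-04]
shift shares [ 0.0429 -0.0001  0.0006] turn deg 0 share 0.0 dist mm 21.463206798504945
time 6.2 pos [0.5542 0.2005 0.1054] jaw -75.42 F [-0.31 -1.51 -0.35] w 0.602 tilt [-1.e+00  0.e+00 -6.e-04]
shift shares [0.0436 0.0001 0.0012] turn deg 0 share 0.0 dist mm 21.800846754432413
```

View pics/side4.png

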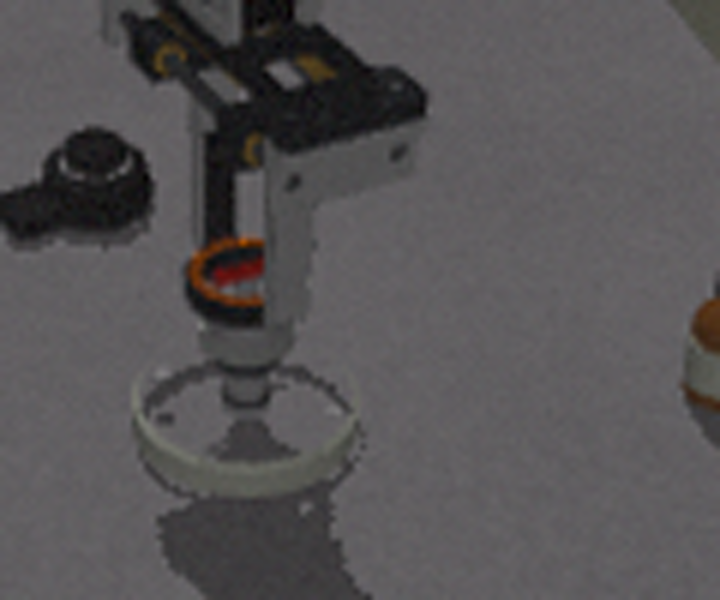

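Call:
carry_out(commands=[1, 0.004, 0, 0, 0, 1, 0.008, 0, 0, 0, 1, 0.011, 0, 0, 0, 1, 0.014, 0, 0, 0, 1, 0.017, 0, 0, 0, 1, 0.02, 0, 0, 0, 1, 0.02, 0, 0, 0])

```text
time_s: 6.78
position: [0.5537, 0.2005, 0.0947]
orientation: [[-0.0, 0.252, -0.968], [-0.0, -0.968, -0.252], [-1.0, 0.0, 0.0]]
wrist_force: [-0.4, -0.1, -0.3]
gripper_width: 0.602
```

Call:
carry_out(commands=[1, 0.004, 0, 0, 0, 1, 0.008, 0, 0, 0, 1, 0.011, 0, 0, 0, 1, 0.014, 0, 0, 0, 1, 0.016, 0, 0, 0, 1, 0.018, 0, 0, 0, 1, 0.018, 0, 0, 0])

```text
time_s: 7.37
position: [0.5538, 0.2005, 0.0858]
orientation: [[-0.0, 0.252, -0.968], [-0.0, -0.968, -0.252], [-1.0, 0.0, 0.0]]
wrist_force: [0.4, -1.0, -0.5]
gripper_width: 0.604
```

Call:
carry_out(commands=[1, 0.002, 0, 0, 0, 1, 0.003, 0, 0, 0, 1, 0.004, 0, 0, 0, 1, 0.004, 0, 0, 0])

```text
time_s: 7.7
position: [0.5538, 0.2005, 0.0839]
orientation: [[-0.0, 0.252, -0.968], [-0.0, -0.968, -0.252], [-1.0, 0.0, 0.0]]
wrist_force: [-0.5, -0.1, 0.3]
gripper_width: 0.607
```

Call:
carry_out(commands=[1, 0.001, 0, 0, 0, 1, 0.002, 0, 0, 0, 1, 0.002, 0, 0, 0])

```text
time_s: 7.95
position: [0.554, 0.2006, 0.0834]
orientation: [[0.0, 0.252, -0.968], [0.0, -0.968, -0.252], [-1.0, -0.0, -0.0]]
wrist_force: [-0.7, -0.3, 3.2]
gripper_width: 0.605
```

```bash
python3 -c "
from h import *
from rig import *
c=read_camera('side');np.savez('side5.npz',**c)
cv2.imwrite('pics/side5.png',cv2.resize(c['frame'][120:220,210:330,::-1],(720,600),interpolation=cv2.INTER_CUBIC))
print(state()['wrist_force'],state()['position'])
"
```

```text
[-0.69006917  0.395457    2.33362994] [0.55397598 0.20059765 0.0833164 ]
```

View pics/side5.png

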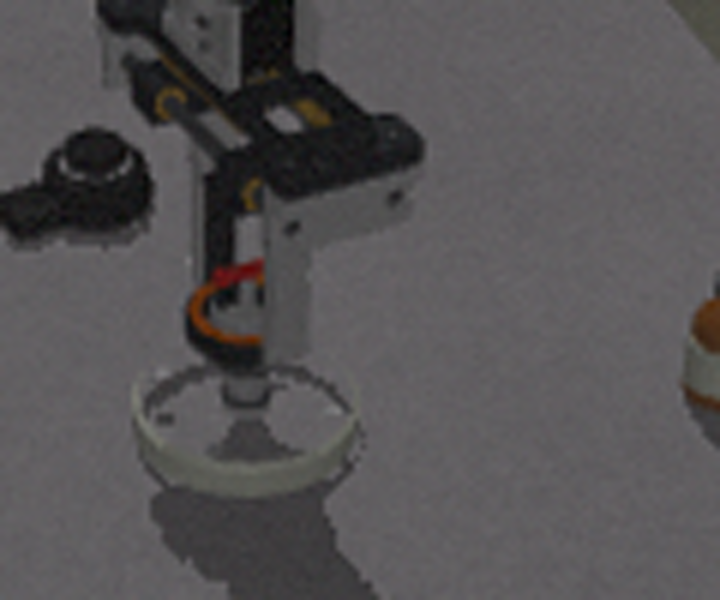

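Call:
carry_out(commands=[0, 0, 0, 0, 0, 0, 0, 0, 0, 0, 0, 0, 0, 0, 0, 0, 0, 0, 0, 0, 0, 0, 0, 0, 0, 0, 0, 0, 0, 0, 0, -0.02, 0, 0, 0, 0, -0.06, 0, 0, 0, 0, -0.12, 0, 0, 0, 0, -0.18, 0, 0, 0, 0, -0.2, 0, 0, 0])

```text
time_s: 8.92
position: [0.5562, 0.2012, 0.1878]
orientation: [[0.007, 0.252, -0.968], [0.003, -0.968, -0.252], [-1.0, -0.001, -0.007]]
wrist_force: [0.7, -0.4, -0.2]
gripper_width: 1.003
```

```bash
python3 -c "
from h import *
go(.4787,-.2585,.15)
from rig import *
c=read_camera('side');np.savez('side6.npz',**c)
cv2.imwrite('pics/side6.png',cv2.resize(c['frame'][120:220,210:330,::-1],(720,600),interpolation=cv2.INTER_CUBIC))
"
```

```text
time 8.92 pos [0.5562 0.2012 0.1878] jaw -75.42 F [ 0.68 -0.43 -0.21] w 1.003 tilt [-1.e+00 -8.e-04 -7.e-03]
shift shares [0.0722 0.8508 0.382 ] turn deg 0 share 0.0 dist mm 467.70422988704996
```

View pics/side6.png

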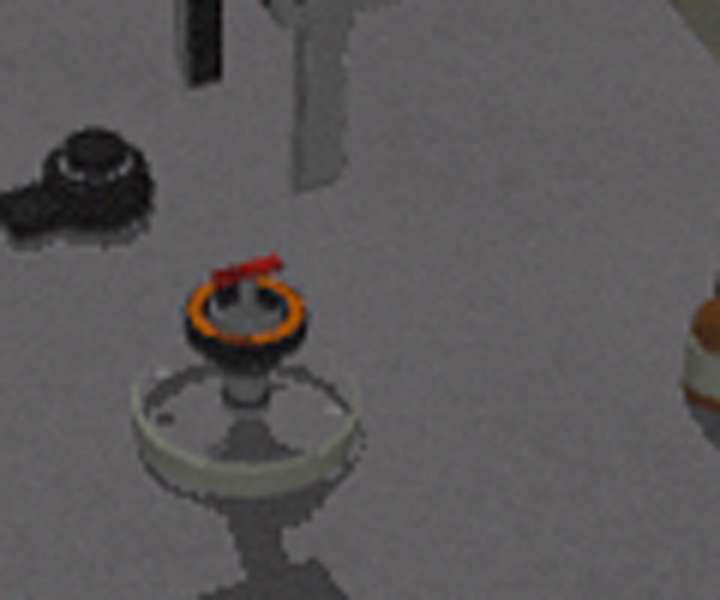

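Call:
carry_out(commands=[0, 0, 0.03, 0.013, 0, 0, 0, 0.08, 0.035, 0, 0, 0, 0.14, 0.062, 0, 0, 0, 0.21, 0.093, 0, 0, 0, 0.28, 0.124, 0, 0, 0, 0.35, 0.155, 0, 0, 0.02, 0.42, 0.186, 0, 0, 0.04, 0.49, 0.217, 0, 0, 0.06, 0.56, 0.248, 0, 0, 0.08, 0.63, 0.279, 0, 0, 0.1, 0.7, 0.31, 0, 0, 0.12, 0.76, 0.337, 0, 0, 0.14, 0.81, 0.359, 0, 0, 0.15, 0.835, 0.37, 0, 0, 0.16, 0.848, 0.376, 0, 0, 0.166, 0.851, 0.377, 0, 0, 0.17, 0.851, 0.377, 0, 0, 0.17, 0.851, 0.377, 0, 0, 0.17, 0.851, 0.377, 0])

```text
time_s: 10.55
position: [0.4791, -0.257, 0.0979]
orientation: [[-0.0, 0.254, -0.967], [0.001, -0.967, -0.254], [-1.0, -0.001, -0.0]]
wrist_force: [0.7, -0.0, 0.1]
gripper_width: 0.998
```

```bash
python3 -c "
from h import *
go(.4788,-.2585,.0315)
from rig import *
c=read_camera('top');np.savez('top7.npz',**c)
c=read_camera('side');np.savez('side7.npz',**c)
cv2.imwrite('pics/side7.png',cv2.resize(c['frame'][184:384,180:420,::-1],(720,600),interpolation=cv2.INTER_CUBIC))
go(.4788,-.2585,.0315)
"
```

```text
time 10.55 pos [ 0.4791 -0.257   0.0979] jaw -75.26 F [ 0.7  -0.01  0.15] w 0.998 tilt [-1.e+00 -9.e-04 -1.e-04]
shift shares [0.1329 0.0029 0.0013] turn deg 0 share 0.0 dist mm 66.45920421759064
time 10.65 pos [ 0.4793 -0.2575  0.0983] jaw -75.28 F [-1.16  0.62  0.75] w 1.001 tilt [-1.e+00 -1.e-04 -6.e-04]
shift shares [0.1336 0.0018 0.0016] turn deg 0 share 0.0 dist mm 66.79493477998632
```

View pics/side7.png

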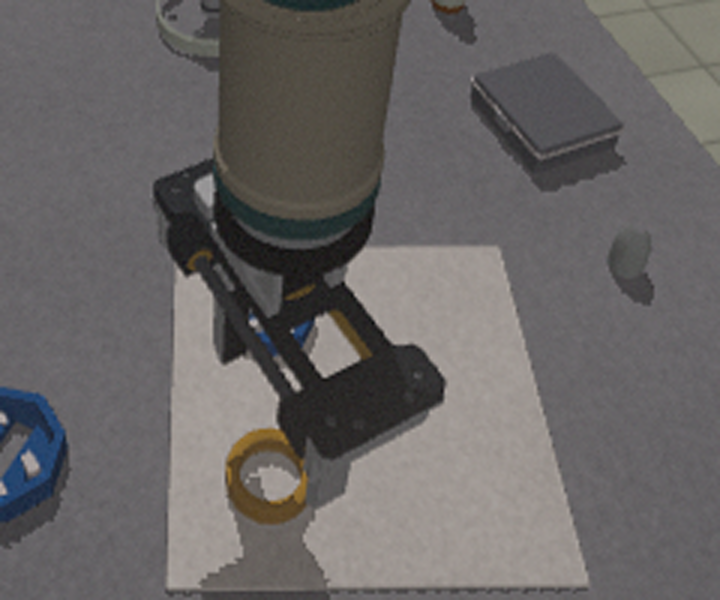

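Call:
carry_out(commands=[0, 0.03, 0, 0, 0, 0, 0.07, 0, 0, 0, 0, 0.1, 0, 0, 0, 0, 0.12, 0, 0, 0, 0, 0.13, 0, 0, 0, 0, 0.133, 0, 0, 0, 0, 0.133, 0, 0, 0, 1, 0.133, 0, 0, 0, 1, 0.133, 0, 0, 0, 1, 0.133, 0, 0, 0, 1, 0.133, 0, 0, 0, 1, 0.133, 0, 0, 0, 1, 0.133, 0, 0, 0])

```text
time_s: 11.73
position: [0.4788, -0.2587, 0.0317]
orientation: [[0.0, 0.252, -0.968], [-0.0, -0.968, -0.252], [-1.0, 0.0, -0.0]]
wrist_force: [-0.3, 0.5, 0.7]
gripper_width: 0.617
```

```bash
python3 -c "
from h import *
go(.5538,.2005,.16)"
```

```text
time 11.73 pos [ 0.4788 -0.2587  0.0317] jaw -75.41 F [-0.27  0.5   0.71] w 0.617 tilt [-1.e+00  1.e-04 -2.e-04]
shift shares [-0.2566 -0.851  -0.3767] turn deg 0 share 0.0 dist mm 482.67941050417875
```

Call:
carry_out(commands=[1, 0, 0, 0, 0, 1, -0.01, 0, 0, 0, 1, -0.04, 0, 0, 0, 1, -0.04, 0, 0, 0])

```text
time_s: 12.07
position: [0.4797, -0.2593, 0.0532]
orientation: [[0.003, 0.252, -0.968], [-0.001, -0.968, -0.252], [-1.0, 0.002, -0.002]]
wrist_force: [-0.3, 0.8, -0.6]
gripper_width: 0.598
```

```bash
python3 -c "
from h import *
from rig import *
go(.5538,.2005,.16)
c=read_camera('side');np.savez('side8.npz',**c)
cv2.imwrite('pics/side8.png',cv2.resize(c['frame'][264:384,180:324,::-1],(720,600),interpolation=cv2.INTER_CUBIC))
"
```

```text
time 12.07 pos [ 0.4797 -0.2593  0.0532] jaw -75.41 F [-0.3   0.81 -0.63] w 0.598 tilt [-1.      0.0019 -0.0021]
shift shares [-0.2144 -0.8523 -0.3755] turn deg 0 share 0.0 dist mm 477.84339474376105
```

View pics/side8.png

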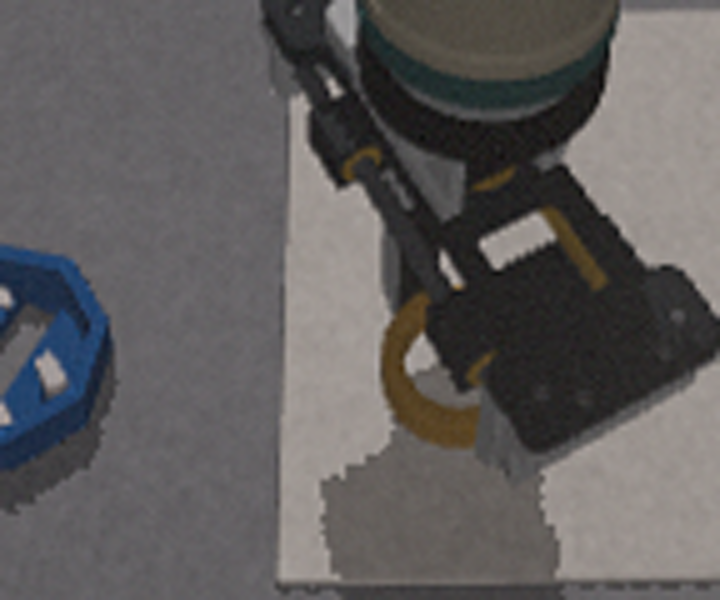

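Call:
carry_out(commands=[1, -0.05, -0.01, -0.005, 0, 1, -0.1, -0.04, -0.018, 0, 1, -0.15, -0.09, -0.04, 0, 1, -0.19, -0.15, -0.066, 0, 1, -0.21, -0.22, -0.097, 0, 1, -0.216, -0.29, -0.128, 0, 1, -0.216, -0.36, -0.159, 0, 1, -0.216, -0.43, -0.19, 0, 1, -0.216, -0.5, -0.221, 0, 1, -0.216, -0.57, -0.252, 0, 1, -0.216, -0.64, -0.283, 0, 1, -0.216, -0.71, -0.314, 0, 1, -0.216, -0.77, -0.341, 0, 1, -0.216, -0.81, -0.359, 0, 1, -0.216, -0.835, -0.37, 0, 1, -0.216, -0.848, -0.375, 0, 1, -0.216, -0.851, -0.3767, 0, 1, -0.216, -0.851, -0.3767, 0, 1, -0.216, -0.851, -0.3767, 0, 1, -0.216, -0.851, -0.3767, 0])

```text
time_s: 13.78
position: [0.5538, 0.1983, 0.1596]
orientation: [[-0.0, 0.249, -0.968], [-0.001, -0.968, -0.249], [-1.0, 0.001, 0.0]]
wrist_force: [1.2, -0.7, -0.7]
gripper_width: 0.593
```

```bash
python3 -c "
from h import *
from rig import *
go(.5538,.2005,.112)
c=read_camera('side');np.savez('side9.npz',**c)
cv2.imwrite('pics/side9.png',cv2.resize(c['frame'][120:220,210:330,::-1],(720,600),interpolation=cv2.INTER_CUBIC))
go(.5538,.2005,.112)
from scipy.optimize import least_squares
P=cloud(c);m=near(c,hsvmask(c,12,27,100),(.5538,.2005,.148),30)&(abs(P[...,2]-.1486)<.006)
print(m.sum(),np.median(P[m][:,2]));p=planepts(c,m,.1485)[:,:2]
f=lambda x:np.hypot(p[:,0]-x[0],p[:,1]-x[1])-.02375
print(least_squares(f,[.554,.2],loss='soft_l1',f_scale=.002).x)
"
```

```text
time 13.78 pos [0.5538 0.1983 0.1596] jaw -75.56 F [ 1.22 -0.71 -0.71] w 0.593 tilt [-1.e+00  1.e-03  4.e-04]
shift shares [ 0.0951 -0.0043 -0.0011] turn deg 0 share 0.0 dist mm 47.625152061733694
time 13.83 pos [0.5539 0.1986 0.1596] jaw -75.55 F [-0.11  1.   -1.03] w 0.599 tilt [-1.e+00  7.e-04  2.e-04]
shift shares [ 0.0952 -0.0037 -0.0008] turn deg 0 share 0.0 dist mm 47.63633060011449
86 0.14739585005264308
[0.55342717 0.19289438]
```

View pics/side9.png

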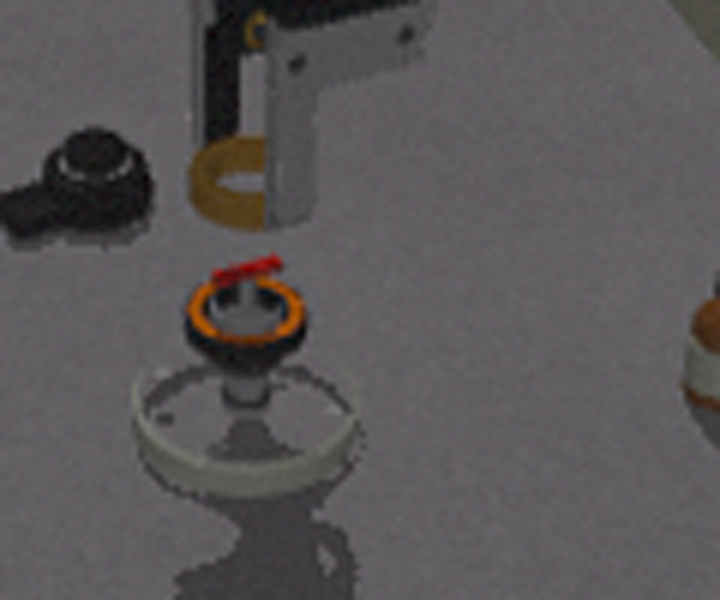

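Call:
carry_out(commands=[1, 0.03, 0, 0, 0, 1, 0.06, 0, 0, 0, 1, 0.085, 0, 0, 0, 1, 0.1, 0, 0, 0, 1, 0.105, 0, 0, 0, 1, 0.107, 0, 0, 0, 1, 0.109, 0, 0, 0, 1, 0.111, 0, 0, 0, 1, 0.111, 0, 0, 0])

```text
time_s: 14.58
position: [0.5541, 0.2006, 0.1045]
orientation: [[0.001, 0.252, -0.968], [0.0, -0.968, -0.252], [-1.0, -0.0, -0.001]]
wrist_force: [-0.3, 0.8, -1.4]
gripper_width: 0.596
```

Call:
carry_out(commands=[1, 0.002, 0, 0, 0, 1, 0.004, 0, 0, 0, 1, 0.006, 0, 0, 0, 1, 0.008, 0, 0, 0, 1, 0.01, 0, 0, 0, 1, 0.011, 0, 0, 0, 1, 0.011, 0, 0, 0])

```text
time_s: 15.17
position: [0.5536, 0.2005, 0.0983]
orientation: [[-0.0, 0.252, -0.968], [-0.0, -0.968, -0.252], [-1.0, 0.0, 0.0]]
wrist_force: [0.7, -0.7, -1.6]
gripper_width: 0.597
```

Call:
carry_out(commands=[1, 0.001, 0, 0, 0, 1, 0.002, 0, 0, 0, 1, 0.003, 0, 0, 0, 1, 0.003, 0, 0, 0])

```text
time_s: 15.5
position: [0.5537, 0.2005, 0.097]
orientation: [[0.0, 0.252, -0.968], [0.0, -0.968, -0.252], [-1.0, -0.0, -0.0]]
wrist_force: [-0.0, 0.7, -2.6]
gripper_width: 0.593
```

Call:
carry_out(commands=[1, 0.001, 0, 0, 0, 1, 0.002, 0, 0, 0, 1, 0.002, 0, 0, 0])

```text
time_s: 15.75
position: [0.5538, 0.2005, 0.0963]
orientation: [[0.0, 0.252, -0.968], [0.0, -0.968, -0.252], [-1.0, -0.0, -0.0]]
wrist_force: [-1.2, -1.5, 3.2]
gripper_width: 0.597
```

```bash
python3 -c "
from h import *
from rig import *
c=read_camera('side');np.savez('side10.npz',**c)
cv2.imwrite('pics/side10.png',cv2.resize(c['frame'][120:220,210:330,::-1],(720,600),interpolation=cv2.INTER_CUBIC))
go(.5538,.2005,.112)
"
```

```text
time 15.8 pos [0.5538 0.2005 0.0963] jaw -75.4 F [-1.49 -0.8   2.31] w 0.594 tilt [-1.e+00 -1.e-04 -3.e-04]
shift shares [-0.0314  0.      0.0001] turn deg 0 share 0.0 dist mm 15.706311656810687
```

View pics/side10.png

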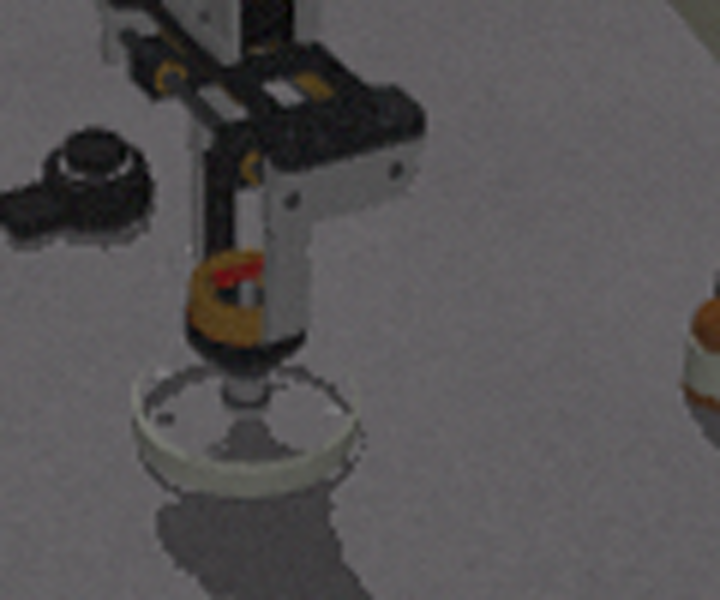

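Call:
carry_out(commands=[0, 0, 0, 0, 0, 0, 0, 0, 0, 0, 0, 0, 0, 0, 0, 0, 0, 0, 0, 0, 0, 0, 0, 0, 0, 0, 0, 0, 0, 0, 0, -0.02, 0, 0, 0, 0, -0.06, 0, 0, 0, 0, -0.12, 0, 0, 0, 0, -0.16, 0, 0, 0, 0, -0.18, 0, 0, 0, 0, -0.18, 0, 0, 0, 0, -0.18, 0, 0, 0])

```text
time_s: 16.88
position: [0.5536, 0.2006, 0.1861]
orientation: [[0.0, 0.252, -0.968], [0.0, -0.968, -0.252], [-1.0, -0.0, -0.0]]
wrist_force: [0.4, -0.2, -1.0]
gripper_width: 0.999
```

```bash
python3 - <<'E'
from h import *
from rig import *
c=read_camera('side');np.savez('side11.npz',**c)
cv2.imwrite('pics/side11.png',cv2.resize(c['frame'][120:220,210:330,::-1],(720,600),interpolation=cv2.INTER_CUBIC))
# cap yaw: white slot/octagon from initial images
for n in('top','side'):
    c=dict(np.load(n+'0.npz'));P=cloud(c)
    bl=near(c,hsvmask(c,95,125,90,25),(.5135,-.1445,.014),15 if n=='top' else 24)
    k=cv2.convexHull(np.argwhere(bl)[:,::-1].astype(np.int32))
    inside=np.zeros(bl.shape,np.uint8);cv2.fillConvexPoly(inside,k,1)
    w=(inside>0)&(hsvmask(c,0,180,-1,95)&(cv2.cvtColor(c['frame'],cv2.COLOR_RGB2HSV)[...,1]<70))
    nn,l,st,ce=cv2.connectedComponentsWithStats(w.astype(np.uint8),connectivity=4)
    for i in range(1,nn):
        if st[i,4]<3: continue
        p=planepts(c,l==i,.010)[:,:2];mu=p.mean(0);W,V=np.linalg.eigh(np.cov((p-mu).T)+1e-12*np.eye(2));d=V[:,1]
        print(n,ce[i].round(1),st[i,4],mu.round(4),'dir',np.degrees(np.arctan2(d[1],d[0])).round(1)%180,'ext',np.ptp((p-mu)@d).round(4),'z',np.median(P[l==i][:,2]).round(4))
    f=c['frame'][205:228,317:343] if n=='top' else c['frame'][265:310,240:300]
    cv2.imwrite(f'pics/cap_{n}.png',cv2.resize(f[:,:,::-1],(640,560),interpolation=cv2.INTER_CUBIC))
E
```

```text
top [333.5 210.7] 14 [ 0.5304 -0.1366] dir 116.3 ext 0.0105 z 0.0159
top [336.4 216.5] 81 [ 0.5137 -0.1443] dir 134.6 ext 0.0376 z 0.0059
top [340.5 221.5] 12 [ 0.4991 -0.1554] dir 129.1 ext 0.0085 z 0.0189
side [276.2 281.3] 16 [ 0.5325 -0.1289] dir 10.0 ext 0.0104 z 0.0189
side [268.6 289.8] 78 [ 0.5103 -0.146 ] dir 137.4 ext 0.0377 z 0.0052
side [278.9 288.7] 7 [ 0.5325 -0.1485] dir 28.69999999999999 ext 0.0068 z 0.0121
```

View pics/side11.png

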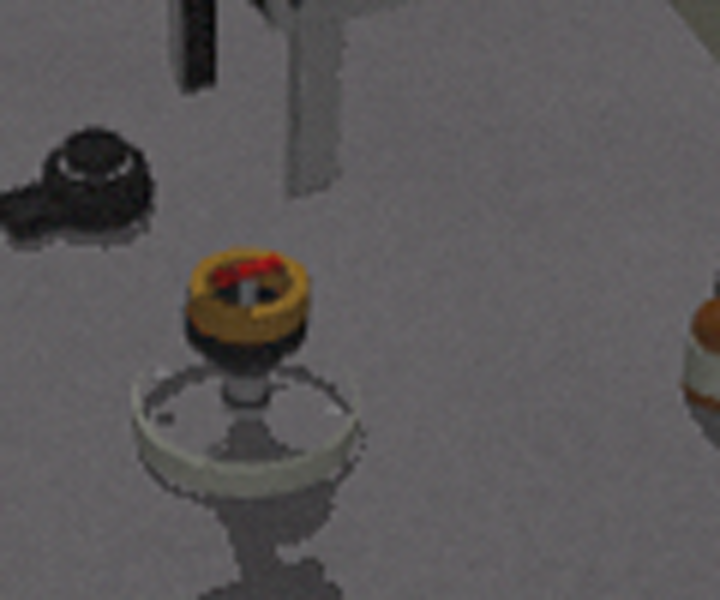

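View pics/cap_side.png

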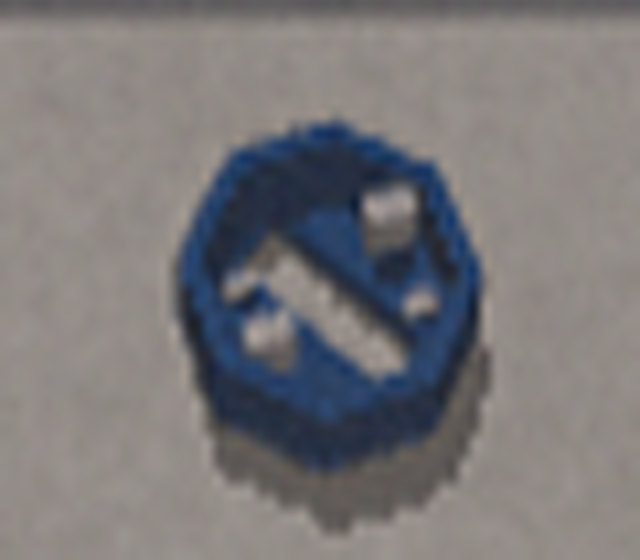

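Call:
carry_out(commands=[0, 0, 0.03, 0.012, 0, 0, 0, 0.08, 0.031, 0, 0, 0, 0.14, 0.054, 0, 0, 0.01, 0.21, 0.081, 0, 0, 0.03, 0.28, 0.108, 0, 0, 0.06, 0.35, 0.136, 0, 0, 0.09, 0.42, 0.163, 0, 0, 0.11, 0.49, 0.19, 0, 0, 0.13, 0.55, 0.213, 0, 0, 0.15, 0.6, 0.232, 0, 0, 0.165, 0.63, 0.244, 0, 0, 0.17, 0.645, 0.25, 0, 0, 0.173, 0.648, 0.251, 0, 0, 0.173, 0.648, 0.251, 0, 0, 0.173, 0.648, 0.251, 0, 0, 0.173, 0.648, 0.251, 0])

```text
time_s: 18.27
position: [0.5144, -0.1429, 0.0998]
orientation: [[0.001, 0.255, -0.967], [0.001, -0.967, -0.255], [-1.0, -0.001, -0.001]]
wrist_force: [0.4, -0.4, 0.0]
gripper_width: 1.002
```

```bash
python3 - <<'E'
from h import *
from rig import *
go(.5138,-.1447,.0325)
for n in('top','side'):
    c=read_camera(n);np.savez(n+'12.npz',**c)
    f=c['frame'][140:260,190:334] if n=='top' else c['frame'][184:384,180:420]
    cv2.imwrite(f'pics/{n}12.png',cv2.resize(f[:,:,::-1],(720,600),interpolation=cv2.INTER_CUBIC))
go(.5138,-.1447,.0325)
for fn in('top0','side0','top12','side12'):
    c=dict(np.load(fn+'.npz'));F=c['frame'].astype(float)
    r=F[...,0]-np.maximum(F[...,1],F[...,2])
    # brass/orange excluded: need g~b
    ok=(abs(F[...,1]-F[...,2])<35)
    v,u=np.mgrid[0:384,0:512];p0=proj(c,(.5538,.2005,.0925))
    r=np.where((np.hypot(u-p0[0],v-p0[1])<11)&ok&(r>25),r,0)
    vv,uu=np.nonzero(r);p=np.array([plane(c,a,b,.0925) for a,b in zip(uu,vv)])[:,:2];w=r[vv,uu]
    mu=(p*w[:,None]).sum(0)/w.sum();C=np.cov((p-mu).T,aweights=w);W,V=np.linalg.eigh(C);d=V[:,1]
    print(fn,len(w),mu.round(4),np.degrees(np.arctan2(d[1],d[0])).round(2)%180,np.sqrt(W*12).round(4))
E
```

```text
time 18.27 pos [ 0.5144 -0.1429  0.0998] jaw -75.25 F [ 0.38 -0.41  0.05] w 1.002 tilt [-1.e+00 -6.e-04 -8.e-04]
shift shares [0.1346 0.0032 0.0022] turn deg 0 share 0.0 dist mm 67.30765982242944
time 18.37 pos [ 0.5145 -0.1433  0.0998] jaw -75.27 F [-0.58 -0.3   1.07] w 0.998 tilt [-1.e+00 -2.e-04 -8.e-04]
shift shares [0.1347 0.0025 0.0021] turn deg 0 share 0.0 dist mm 67.36820915315623
top0 52 [0.553  0.2014] 12.819999999999993 [0.0086 0.0337]
side0 35 [0.5535 0.1999] 15.090000000000003 [0.0112 0.0346]
top12 60 [0.5537 0.2015] 11.009999999999991 [0.0114 0.0359]
side12 45 [0.5534 0.1992] 18.460000000000008 [0.0199 0.0354]
```

View pics/top12.png

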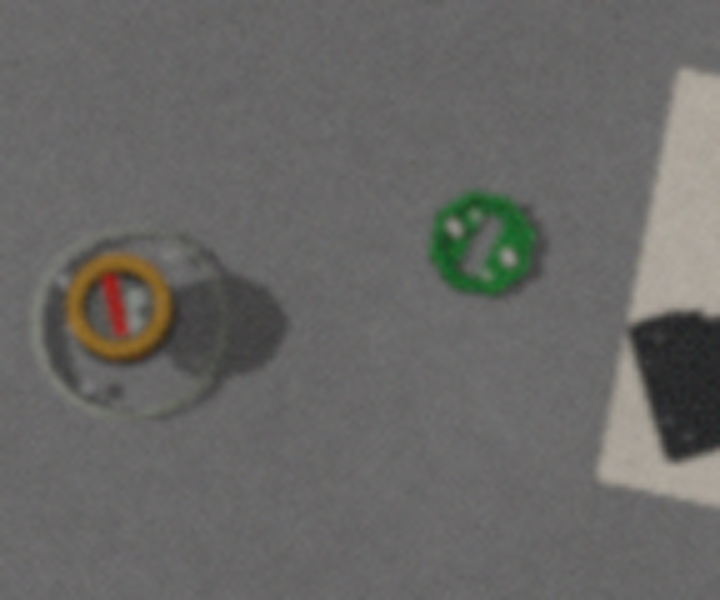

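View pics/side12.png

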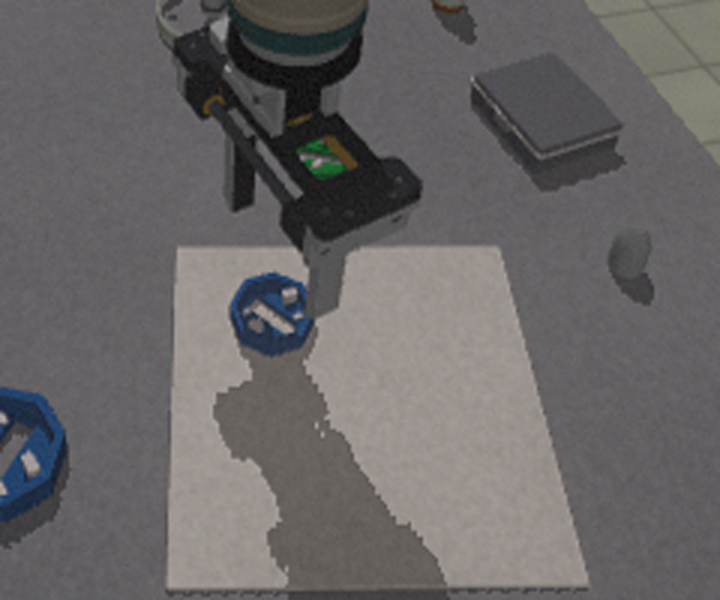

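Call:
carry_out(commands=[0, 0.03, 0, 0, 0, 0, 0.07, 0, 0, 0, 0, 0.1, 0, 0, 0, 0, 0.12, 0, 0, 0, 0, 0.13, 0, 0, 0, 0, 0.134, 0, 0, 0, 0, 0.134, 0, 0, 0, 1, 0.134, 0, 0, 0, 1, 0.134, 0, 0, 0, 1, 0.134, 0, 0, 0, 1, 0.134, 0, 0, 0, 1, 0.134, 0, 0, 0, 1, 0.134, 0, 0, 0, 1, 0.134, 0, 0, 0, 1, 0.134, 0, 0, 0])

```text
time_s: 19.62
position: [0.514, -0.1446, 0.0327]
orientation: [[0.0, 0.252, -0.968], [0.0, -0.968, -0.252], [-1.0, 0.0, -0.0]]
wrist_force: [-0.4, 0.3, 2.7]
gripper_width: 0.624
```

Call:
carry_out(commands=[1, -0.02, 0, 0, 0, 1, -0.06, 0, 0, 0, 1, -0.12, 0, 0, 0, 1, -0.18, 0, 0, 0, 1, -0.24, 0, 0, 0, 1, -0.26, 0, 0, 0, 1, -0.26, 0, 0, 0, 1, -0.26, 0, 0, 0])

```text
time_s: 20.28
position: [0.5137, -0.1445, 0.1624]
orientation: [[0.0, 0.252, -0.968], [0.0, -0.968, -0.252], [-1.0, 0.0, -0.0]]
wrist_force: [-0.5, 0.3, -1.6]
gripper_width: 0.626
```

```bash
python3 - <<'E'
from h import *
from rig import *
go(.5538,.2006,.165,-17)
for n in('top','side'):
    c=read_camera(n);np.savez(n+'13.npz',**c)
    f=c['frame'][140:290,270:450] if n=='top' else c['frame'][200:320,220:364]
    cv2.imwrite(f'pics/{n}13.png',cv2.resize(f[:,:,::-1],(720,600),interpolation=cv2.INTER_CUBIC))
E
```

```text
time 20.28 pos [ 0.5137 -0.1445  0.1624] jaw -75.39 F [-0.51  0.33 -1.55] w 0.626 tilt [-1.e+00  0.e+00 -2.e-04]
shift shares [-0.0051 -0.6477 -0.2517] turn deg -58.39 share -0.6488 dist mm 347.4308059212145
```

View pics/side13.png

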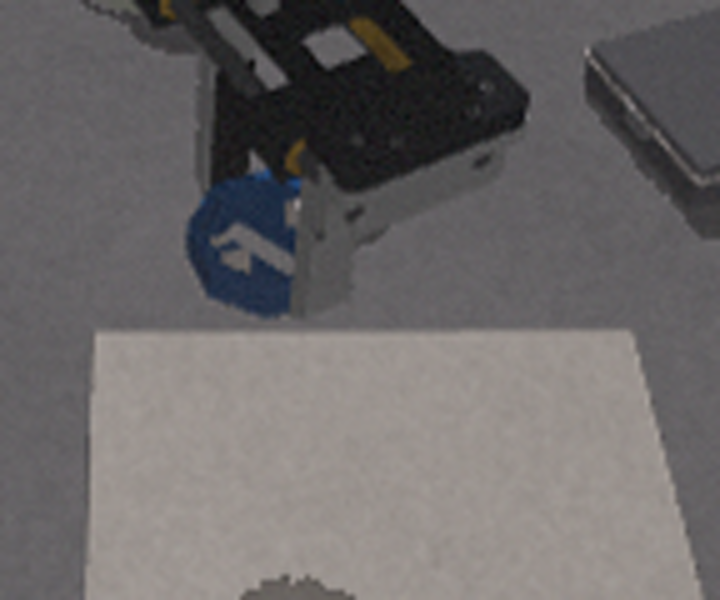

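```bash
python3 - <<'E'
from h import *
c=dict(np.load('side13.npz'));P=cloud(c)
f=c['frame'][225:270,250:304,::-1].astype(float)*1.9
cv2.imwrite('pics/cap13.png',cv2.resize(np.clip(f,0,255).astype(np.uint8),(720,600),interpolation=cv2.INTER_CUBIC))
m=near(c,hsvmask(c,95,128,80,15),(.5137,-.1445,.143),20)
for z0,z1 in ((.12,.128),(.128,.134),(.134,.14),(.14,.147),(.147,.155)):
    k=m&(P[...,2]>z0)&(P[...,2]<z1);print(z0,k.sum(),P[k].mean(0).round(4) if k.any() else '')
q=P[m];A=np.c_[q[:,:2]-[.5137,-.1445],np.ones(len(q))]
k=(q[:,2]>.13)&(q[:,2]<.147)
print(np.linalg.lstsq(A[k],q[k,2],rcond=None)[0])
np.set_printoptions(linewidth=200)
sub=np.where(m,P[...,2]*1e3,0)[225:270:2,254:284:2].astype(int);print(sub)
E
```

```text
0.12 0 
0.128 0 
0.134 133 [ 0.5094 -0.1408  0.1385]
0.14 113 [ 0.5043 -0.1454  0.1431]
0.147 134 [ 0.5015 -0.1428  0.149 ]
[-0.05323437 -0.0055419   0.1402718 ]
[[  0   0   0   0   0   0   0   0   0   0   0   0   0   0   0]
 [  0   0   0   0   0   0   0   0   0   0   0   0   0   0   0]
 [  0   0   0   0   0   0   0   0   0   0   0   0   0   0   0]
 [  0   0   0   0   0   0   0   0   0   0   0   0   0   0   0]
 [  0   0   0   0   0   0   0   0   0   0   0   0   0   0   0]
 [  0   0   0   0   0   0   0 149 147 149 150   0 240   0   0]
 [  0   0   0   0 149 148 148 146 147 145 144 148 148   0   0]
 [  0   0   0   0 148 145 144 142 141 141 138 140 144   0   0]
 [  0   0   0 150 148 139 139 138 139 139 137 140   0   0   0]
 [  0   0   0 148 142 138 138 138 138 139 138 138   0   0   0]
 [  0   0 148 145 139 138   0   0 136 139 139 141   0   0   0]
 [  0   0 149 148   0   0   0   0   0   0 138 139 138   0   0]
 [  0   0 144 149 140 139 139   0   0   0   0   0 138   0   0]
 [  0   0 139 148 150   0   0   0 137   0   0   0   0   0   0]
 [  0   0   0 144 148 148   0   0 140 137 140   0   0   0   0]
 [  0   0   0 139 145 149 149 149 149 138 140 139   0   0   0]
 [  0   0   0   0 142 141 145 147 149 150 149 149   0   0   0]
 [  0   0   0   0 134 136 141 143 144 144 146 144   0   0   0]
 [  0   0   0   0   0   0   0   0 139 140 139 138   0   0   0]
 [  0   0   0   0   0   0   0   0   0   0   0   0   0   0   0]
 [  0   0   0   0   0   0   0   0   0   0   0   0   0   0   0]
 [  0   0   0   0   0   0   0   0   0   0   0   0   0   0   0]
 [  0   0   0   0   0   0   0   0   0   0   0   0   0   0   0]]
```

View pics/cap13.png

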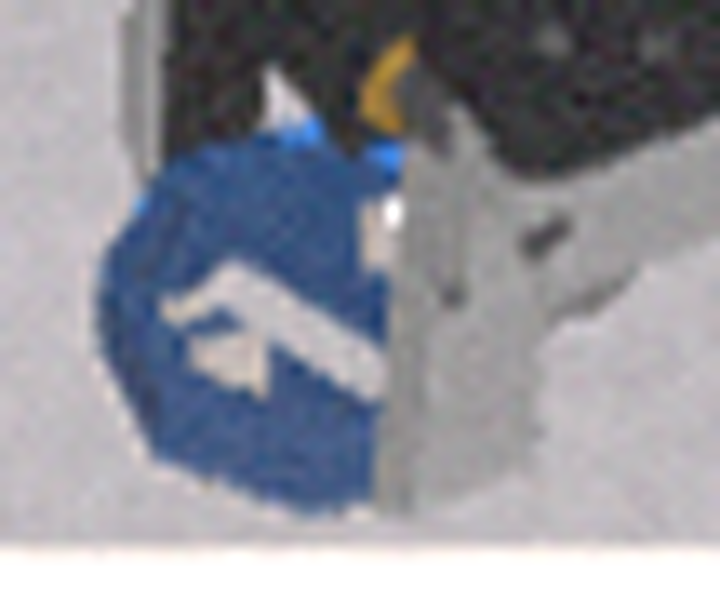

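```bash
python3 - <<'E'
from h import *
c=dict(np.load('side13.npz'))
s=720/54
def ang(a,b,h=.139):
    p,q=[plane(c,250+(x+.5)/s-.5,225+(y+.5)/s-.5,h) for x,y in (a,b)]
    return p[:2].round(4),q[:2].round(4),np.degrees(np.arctan2(*(p-q)[[1,0]]))%180
print(ang((235,262),(385,355)),ang((268,345),(378,402)))
# left outer rim flats
print(ang((105,290),(160,185),.149),ang((105,330),(155,450),.149),ang((160,455),(300,510),.149))
c=dict(np.load('side0.npz'));s=640/60
def a2(a,b,h):
    p,q=[plane(c,240+(x+.5)/s-.5,265+(y+.5)*45/560-.5,h) for x,y in (a,b)]
    return np.degrees(np.arctan2(*(p-q)[[1,0]]))%180
print(a2((280,240),(415,345),.01),a2((260,290),(380,380),.01), a2((180,310),(235,165),.02),a2((325,415),(435,375),.02),a2((205,375),(325,415),.02))
E
```

```text
(array([ 0.506 , -0.1307]), array([ 0.522 , -0.1525]), np.float64(126.28470439035345)) (array([ 0.5064, -0.1469]), array([ 0.5185, -0.1605]), np.float64(131.80182719379482))
(array([ 0.4839, -0.1401]), array([ 0.4967, -0.1226]), np.float64(54.0783874291682)) (array([ 0.4821, -0.1473]), array([ 0.4834, -0.1695]), np.float64(93.30924453894387)) (array([ 0.4838, -0.1705]), array([ 0.4997, -0.184 ]), np.float64(139.737408129583))
127.31163057769086 128.73047836446693 55.108821606815965 5.841151682382247 148.06922746874517
```

Call:
carry_out(commands=[1, 0.06, 0, 0, 0, 1, 0.12, 0, 0, 0, 1, 0.18, 0, 0, 0, 1, 0.23, 0, 0, 0, 1, 0.25, 0, 0, 0, 1, 0.257, 0, 0, 0, 1, 0.26, 0, 0, 0, 1, 0.26, 0, 0, 0, 0.25, 0.26, 0, 0, 0, 0.25, 0.26, 0, 0, 0, 0.25, 0.26, 0, 0, 0, 0.25, 0.26, 0, 0, 0.08, 0.25, 0.26, 0, 0, 0.08, 0.25, 0.26, 0, 0, 0.08, 1, 0.26, 0, 0, 0.08, 1, 0.26, 0, 0, 0.08, 1, 0.26, 0, 0, 0.08, 1, 0.26, 0, 0, 0.08])

```text
time_s: 21.88
position: [0.514, -0.1447, 0.0326]
orientation: [[0.0, 0.129, -0.992], [0.0, -0.992, -0.129], [-1.0, -0.0, -0.0]]
wrist_force: [-0.2, -0.4, 0.8]
gripper_width: 0.603
```

```bash
python3 - <<'E'
from h import *
from rig import *
go(.5538,.2006,.165,-17)
c=read_camera('side')
go(.5538,.2006,.165,-17)
E
```

```text
time 21.88 pos [ 0.514  -0.1447  0.0326] jaw -82.56 F [-0.19 -0.41  0.8 ] w 0.603 tilt [-1.e+00 -0.e+00 -2.e-04]
shift shares [-0.2648 -0.6744 -0.1684] turn deg -65.56 share -0.7284 dist mm 371.9305832436592
time 21.93 pos [ 0.514  -0.1447  0.0326] jaw -82.56 F [-0.83  0.1   1.35] w 0.608 tilt [-1.e+00  0.e+00 -3.e-04]
shift shares [-0.2648 -0.6745 -0.1683] turn deg -65.56 share -0.7285 dist mm 371.93186713230654
```

Call:
carry_out(commands=[1, -0.03, 0, 0, 0, 1, -0.08, 0, 0, 0, 1, -0.14, -0.02, -0.005, -0.04, 1, -0.19, -0.06, -0.015, -0.1, 1, -0.23, -0.11, -0.027, -0.16, 1, -0.255, -0.17, -0.042, -0.22, 1, -0.265, -0.23, -0.057, -0.28, 1, -0.265, -0.29, -0.072, -0.34, 1, -0.265, -0.35, -0.087, -0.4, 1, -0.265, -0.41, -0.102, -0.46, 1, -0.265, -0.47, -0.117, -0.52, 1, -0.265, -0.53, -0.132, -0.58, 1, -0.265, -0.58, -0.145, -0.64, 1, -0.265, -0.62, -0.155, -0.69, 1, -0.265, -0.65, -0.162, -0.72, 1, -0.265, -0.668, -0.167, -0.729, 1, -0.265, -0.6745, -0.168, -0.729, 1, -0.265, -0.6745, -0.168, -0.729, 1, -0.265, -0.6745, -0.168, -0.729, 1, -0.265, -0.6745, -0.168, -0.729])

```text
time_s: 23.6
position: [0.5539, 0.1987, 0.1649]
orientation: [[-0.0, 0.956, -0.295], [-0.001, -0.295, -0.956], [-1.0, 0.0, 0.001]]
wrist_force: [-0.5, -0.6, -1.1]
gripper_width: 0.604
```

```bash
python3 - <<'E'
from h import *
from rig import *
go(.5538,.2006,.165,-17)
for n in('top','side'):
    c=read_camera(n);np.savez(n+'14.npz',**c)
    f=c['frame'][130:280,130:310] if n=='top' else c['frame'][100:200,200:320]
    cv2.imwrite(f'pics/{n}14.png',cv2.resize(np.clip(f[:,:,::-1]*1.5,0,255).astype(np.uint8),(720,600),interpolation=cv2.INTER_CUBIC))
go(.5538,.2006,.165,-17)
E
```

```text
time 23.6 pos [0.5539 0.1987 0.1649] jaw -17.15 F [-0.47 -0.62 -1.13] w 0.604 tilt [-1.0e+00  2.0e-04  1.4e-03]
shift shares [-0.0001 -0.0014 -0.0036] turn deg -0.15 share -0.0016 dist mm 1.9135438551019852
time 23.7 pos [0.5539 0.1992 0.165 ] jaw -17.12 F [ 0.5   0.19 -0.28] w 0.6 tilt [-1.e+00  2.e-04  8.e-04]
shift shares [ 0.     -0.0011 -0.0026] turn deg -0.12 share -0.0013 dist mm 1.4375720453551148
```

View pics/side14.png

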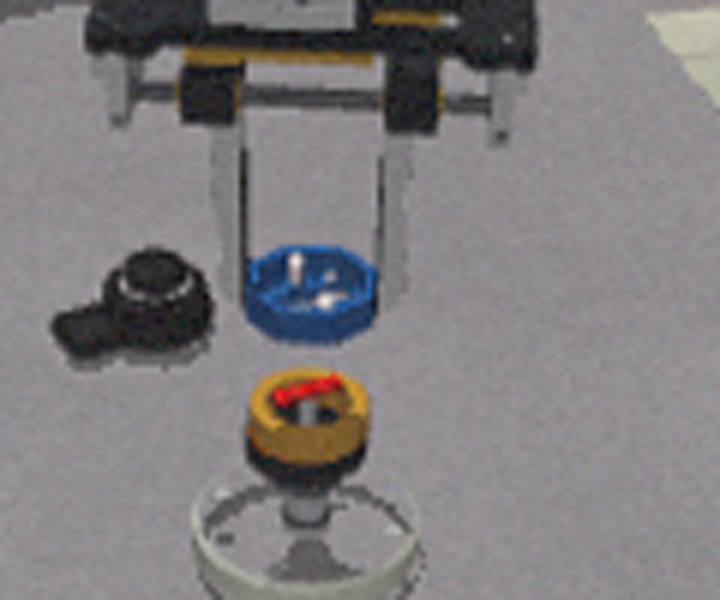

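View pics/top14.png

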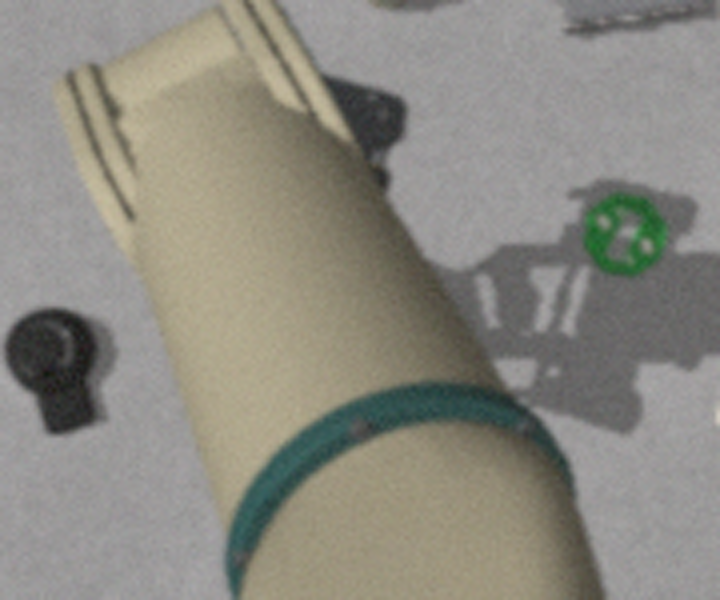

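```bash
python3 - <<'E'
from h import *
c=dict(np.load('side14.npz'));P=cloud(c)
m=near(c,hsvmask(c,95,128,90,15),(.554,.1992,.145),20)
print(m.sum(), np.percentile(P[m][:,2],[2,50,98]))
r=m&(abs(P[...,2]-.152)<.004)
p=planepts(c,r,.152)[:,:2];h=cv2.minEnclosingCircle(p.astype(np.float32)*1000);print(len(p),"rim circle",h)
(e,ax,an)=cv2.fitEllipse(cv2.convexHull(p.astype(np.float32)*1000));print("ellipse",e,ax)
# same method on spacer top
r=near(c,hsvmask(c,12,27,100),(.554,.2005,.085),20)&(abs(P[...,2]-.0855)<.004)
p=planepts(c,r,.0854)[:,:2];print(len(p),cv2.minEnclosingCircle(p.astype(np.float32)*1000),cv2.fitEllipse(cv2.convexHull(p.astype(np.float32)*1000)),np.median(P[r][:,2]))
c=dict(np.load('top12.npz'));P=cloud(c)
r=near(c,hsvmask(c,12,27,90),(.554,.2005,.085),20)
p=planepts(c,r,.0854)[:,:2];print(len(p),cv2.minEnclosingCircle(p.astype(np.float32)*1000),cv2.fitEllipse(cv2.convexHull(p.astype(np.float32)*1000)))
E
```

```text
267 [0.13843135 0.14686128 0.15407248]
116 rim circle ((553.2885131835938, 195.48631286621094), 32.39270782470703)
ellipse (553.915283203125, 195.4125518798828) (57.80794906616211, 63.45886993408203)
111 ((555.0074462890625, 197.05677795410156), 29.808494567871094) ((554.2651977539062, 196.9815216064453), (52.21617889404297, 59.7794303894043), 166.02210998535156) 0.08525646594237944
232 ((553.5386352539062, 198.96534729003906), 29.63675308227539) ((552.88916015625, 199.8309783935547), (54.912628173828125, 58.58925247192383), 142.6437225341797)
```

Call:
carry_out(commands=[1, 0.02, 0, 0, 0, 1, 0.045, 0, 0, 0, 1, 0.065, 0, 0, 0, 1, 0.075, 0, 0, 0, 1, 0.08, 0, 0, 0, 1, 0.08, 0, 0, 0, 1, 0.08, 0, 0, 0])

```text
time_s: 24.28
position: [0.554, 0.2007, 0.125]
orientation: [[0.0, 0.956, -0.292], [0.0, -0.292, -0.956], [-1.0, 0.0, -0.0]]
wrist_force: [0.5, 0.2, -1.7]
gripper_width: 0.606
```

```bash
python3 - <<'E'
from h import *
from rig import *
go(.5538,.2005,.1175,-17)
c=read_camera('side');np.savez('side15.npz',**c)
f=c['frame'][120:200,210:306]
cv2.imwrite(f'pics/side15.png',cv2.resize(np.clip(f[:,:,::-1]*1.5,0,255).astype(np.uint8),(720,600),interpolation=cv2.INTER_CUBIC))
E
```

```text
time 24.28 pos [0.554  0.2007 0.125 ] jaw -17.0 F [ 0.51  0.19 -1.65] w 0.606 tilt [-1.e+00  2.e-04 -1.e-04]
shift shares [ 0.015  -0.0003  0.0004] turn deg 0.0 share 0.0001 dist mm 7.524734002620364
```

View pics/side15.png

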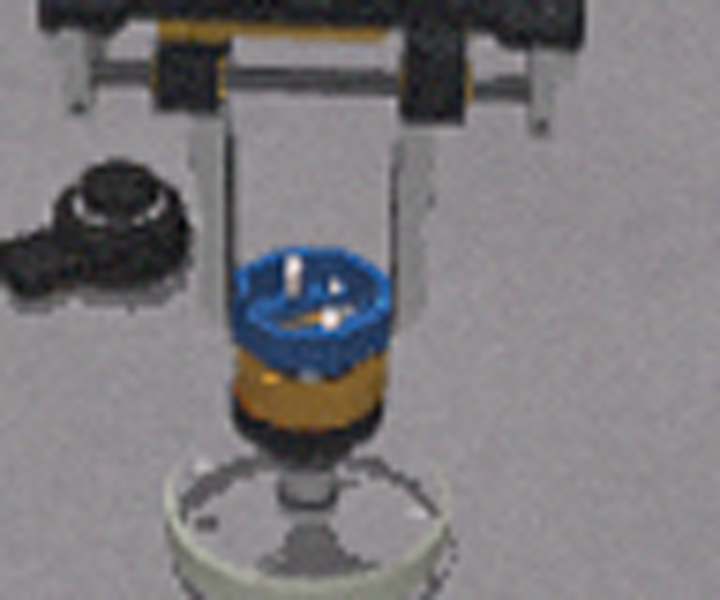

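Call:
carry_out(commands=[1, 0.002, 0, 0, 0, 1, 0.004, 0, 0, 0, 1, 0.006, 0, 0, 0, 1, 0.008, 0, 0, 0, 1, 0.01, 0, 0, 0, 1, 0.012, 0, 0, 0, 1, 0.012, 0, 0, 0])

```text
time_s: 24.92
position: [0.5537, 0.2005, 0.1187]
orientation: [[-0.0, 0.956, -0.292], [-0.0, -0.292, -0.956], [-1.0, -0.0, 0.0]]
wrist_force: [-0.4, -0.2, -1.1]
gripper_width: 0.604
```

Call:
carry_out(commands=[1, 0.0015, 0, 0, 0, 1, 0.003, 0, 0, 0, 1, 0.0045, 0, 0, 0, 1, 0.006, 0, 0, 0, 1, 0.006, 0, 0, 0])

```text
time_s: 25.33
position: [0.5538, 0.2005, 0.1158]
orientation: [[-0.0, 0.956, -0.292], [-0.0, -0.292, -0.956], [-1.0, -0.0, 0.0]]
wrist_force: [0.1, 0.5, -1.8]
gripper_width: 0.602
```

```bash
python3 - <<'E'
from h import *
from rig import *
go(.5538,.2005,.114,-17)
c=read_camera('side');np.savez('side16.npz',**c)
f=c['frame'][120:200,210:306]
cv2.imwrite(f'pics/side16.png',cv2.resize(np.clip(f[:,:,::-1]*1.5,0,255).astype(np.uint8),(720,600),interpolation=cv2.INTER_CUBIC))
E
```

```text
time 25.33 pos [0.5538 0.2005 0.1158] jaw -17.0 F [ 0.05  0.45 -1.83] w 0.602 tilt [-1.e+00 -1.e-04  1.e-04]
shift shares [0.0036 0.0001 0.    ] turn deg 0.0 share 0.0001 dist mm 1.825971023105584
```

View pics/side16.png

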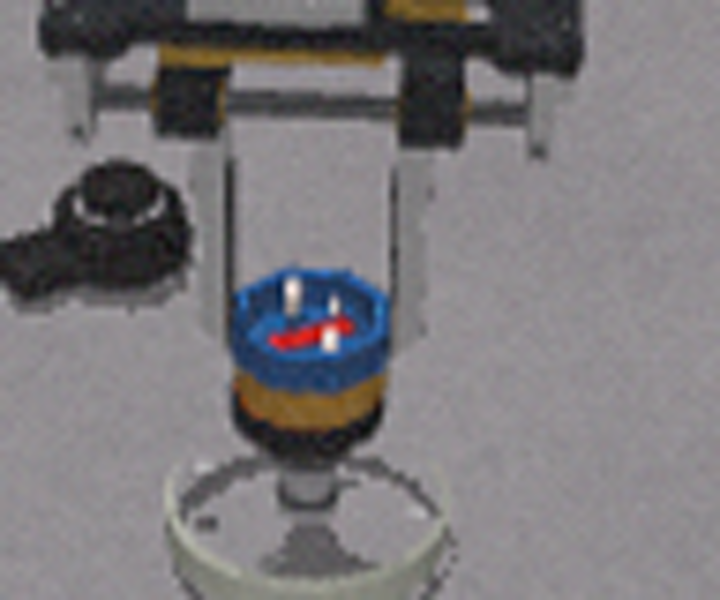

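Call:
carry_out(commands=[1, 0.002, 0, 0, 0, 1, 0.004, 0, 0, 0, 1, 0.006, 0, 0, 0, 1, 0.007, 0, 0, 0, 1, 0.007, 0, 0, 0])

```text
time_s: 25.8
position: [0.5539, 0.2006, 0.1127]
orientation: [[0.0, 0.956, -0.292], [-0.0, -0.292, -0.956], [-1.0, 0.0, -0.0]]
wrist_force: [-1.0, -0.2, 3.4]
gripper_width: 0.606
```

Call:
carry_out(commands=[1, 0.002, 0, 0, 0, 1, 0.004, 0, 0, 0, 1, 0.006, 0, 0, 0, 1, 0.008, 0, 0, 0, 1, 0.01, 0, 0, 0, 1, 0.012, 0, 0, 0, 1, 0.012, 0, 0, 0])

```text
time_s: 26.38
position: [0.5539, 0.2007, 0.1069]
orientation: [[0.0, 0.956, -0.292], [0.0, -0.292, -0.956], [-1.0, 0.0, -0.0]]
wrist_force: [-1.4, -0.8, 8.8]
gripper_width: 0.603
```

```bash
python3 - <<'E'
from h import *
from rig import *
go(.5538,.2005,.106,-77)
c=read_camera('side');np.savez('side17.npz',**c)
f=c['frame'][120:200,210:306]
cv2.imwrite(f'pics/side17.png',cv2.resize(np.clip(f[:,:,::-1]*1.5,0,255).astype(np.uint8),(720,600),interpolation=cv2.INTER_CUBIC))
go(.5538,.2005,.106,-77)
E
```

```text
time 26.38 pos [0.5539 0.2007 0.1069] jaw -17.0 F [-1.41 -0.76  8.8 ] w 0.603 tilt [-1.e+00  3.e-04 -2.e-04]
shift shares [ 0.0019 -0.0001  0.0004] turn deg 60.0 share 0.6667 dist mm 0.9628258080579829
time 26.43 pos [0.5539 0.2006 0.107 ] jaw -17.0 F [-1.61 -1.38  8.31] w 0.602 tilt [-1.e+00  3.e-04 -1.e-04]
shift shares [ 0.002  -0.0001  0.0003] turn deg 60.0 share 0.6667 dist mm 1.009821672128382
```

View pics/side17.png

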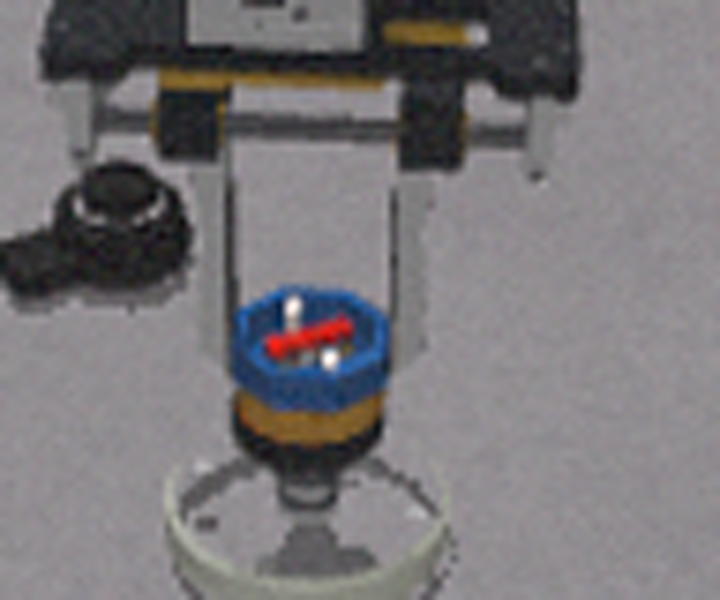

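Call:
carry_out(commands=[1, 0.002, 0, 0, 0, 1, 0.004, 0, 0, 0, 1, 0.005, 0, 0, 0, 1, 0.005, 0, 0, 0, 1, 0.005, 0, 0, 0])

```text
time_s: 26.85
position: [0.5539, 0.2007, 0.1049]
orientation: [[0.0, 0.956, -0.292], [0.0, -0.292, -0.956], [-1.0, 0.0, -0.0]]
wrist_force: [-2.8, -0.1, 9.8]
gripper_width: 0.606
```

Call:
carry_out(commands=[1, 0.001, 0, 0, 0.02, 1, 0.001, 0, 0, 0.06, 1, 0.001, 0, 0, 0.1, 1, 0.001, 0, 0, 0.15, 1, 0.001, 0, 0, 0.2, 1, 0.001, 0, 0, 0.25, 1, 0.001, 0, 0, 0.3, 1, 0.001, 0, 0, 0.3, 1, 0.001, 0, 0, 0.3])

```text
time_s: 27.6
position: [0.5555, 0.2012, 0.1049]
orientation: [[0.004, 0.719, -0.695], [0.001, -0.695, -0.719], [-1.0, 0.002, -0.003]]
wrist_force: [0.4, 0.1, 9.6]
gripper_width: 0.605
```

```bash
python3 - <<'E'
from h import *
from rig import *
go(.5538,.2005,.105,-77);print(state()['torque'])
c=read_camera('side');np.savez('side18.npz',**c)
f=c['frame'][120:200,210:306]
cv2.imwrite(f'pics/side18.png',cv2.resize(np.clip(f[:,:,::-1]*1.5,0,255).astype(np.uint8),(720,600),interpolation=cv2.INTER_CUBIC))
E
```

```text
time 27.6 pos [0.5555 0.2012 0.1049] jaw -44.02 F [0.44 0.07 9.56] w 0.605 tilt [-1.      0.002  -0.0035]
shift shares [-0.0002 -0.0015  0.0033] turn deg 32.98 share 0.3665 dist mm 1.8292604610744463
[-0.05099413  0.11336336 -0.10883878]
```

View pics/side18.png

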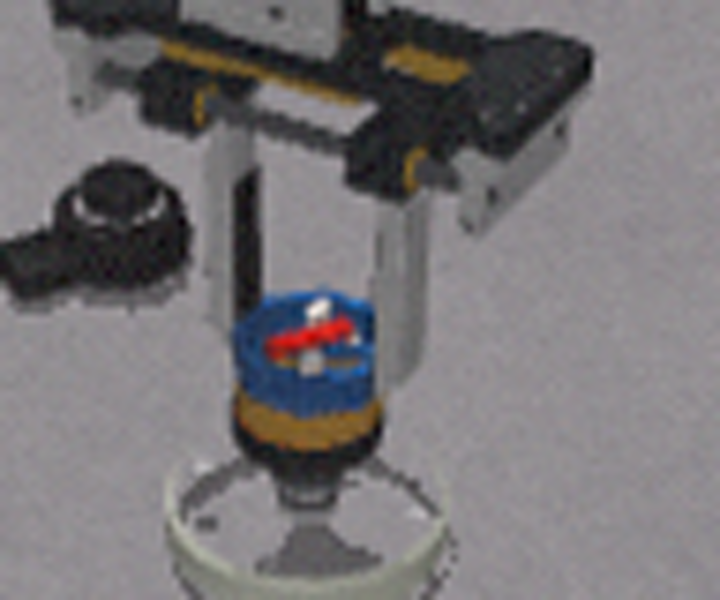

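Call:
carry_out(commands=[1, 0, 0, 0, 0.03, 1, 0, 0, 0, 0.07, 1, 0, 0, 0, 0.12, 1, 0, 0, 0, 0.17, 1, 0, 0, 0, 0.22, 1, 0, 0, 0, 0.27, 1, 0, 0, 0, 0.31, 1, 0, 0, 0, 0.31, 1, 0, 0, 0, 0.31])

```text
time_s: 28.4
position: [0.5558, 0.2011, 0.105]
orientation: [[0.004, 0.311, -0.951], [0.001, -0.951, -0.311], [-1.0, 0.0, -0.005]]
wrist_force: [0.2, 0.1, 10.0]
gripper_width: 0.603
```

```bash
python3 - <<'E'
from h import *
from rig import *
go(.5538,.2005,.105,-77);print(state()['torque'])
c=read_camera('side');np.savez('side19.npz',**c)
f=c['frame'][120:200,210:306]
cv2.imwrite(f'pics/side19.png',cv2.resize(np.clip(f[:,:,::-1]*1.5,0,255).astype(np.uint8),(720,600),interpolation=cv2.INTER_CUBIC))
E
```

```text
time 28.4 pos [0.5558 0.2011 0.105 ] jaw -71.9 F [ 0.19  0.05 10.01] w 0.603 tilt [-1.0e+00  3.0e-04 -4.6e-03]
shift shares [-0.0001 -0.0001  0.0042] turn deg 5.1 share 0.0566 dist mm 2.1187225614826812
[-0.06673219  0.08260271 -0.02798093]
```

View pics/side19.png

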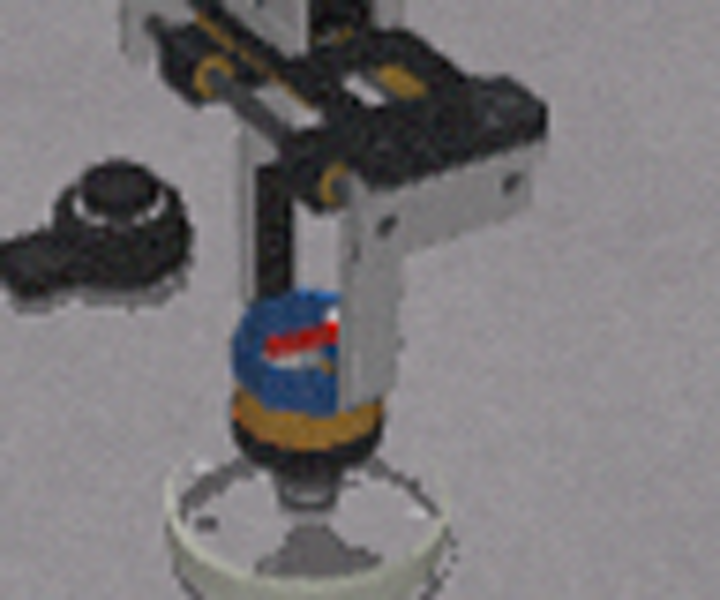

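Call:
carry_out(commands=[1, 0, 0, 0, 0.02, 1, 0, 0, 0, 0.04, 1, 0, 0, 0, 0.055, 1, 0, 0, 0, 0.055, 1, 0, 0, 0, 0.055, 1, 0, 0, 0, 0.055])

```text
time_s: 28.95
position: [0.5558, 0.2011, 0.1049]
orientation: [[0.004, 0.228, -0.974], [0.001, -0.974, -0.228], [-1.0, -0.0, -0.005]]
wrist_force: [-0.5, 0.9, 10.3]
gripper_width: 0.601
```

```bash
python3 - <<'E'
from h import *
from rig import *
go(.5538,.2005,.105,-77);print(state()['torque'])
c=read_camera('side');np.savez('side20.npz',**c)
f=c['frame'][140:190,230:290]
cv2.imwrite(f'pics/side20.png',cv2.resize(np.clip(f[:,:,::-1]*1.5,0,255).astype(np.uint8),(720,600),interpolation=cv2.INTER_CUBIC))
E
```

```text
time 28.95 pos [0.5558 0.2011 0.1049] jaw -76.82 F [-0.54  0.95 10.28] w 0.601 tilt [-1.0e+00 -2.0e-04 -4.6e-03]
shift shares [-0.0001  0.0002  0.0042] turn deg 0.18 share 0.002 dist mm 2.1103132057441187
[-0.06773018  0.03043943  0.10318163]
```

View pics/side20.png

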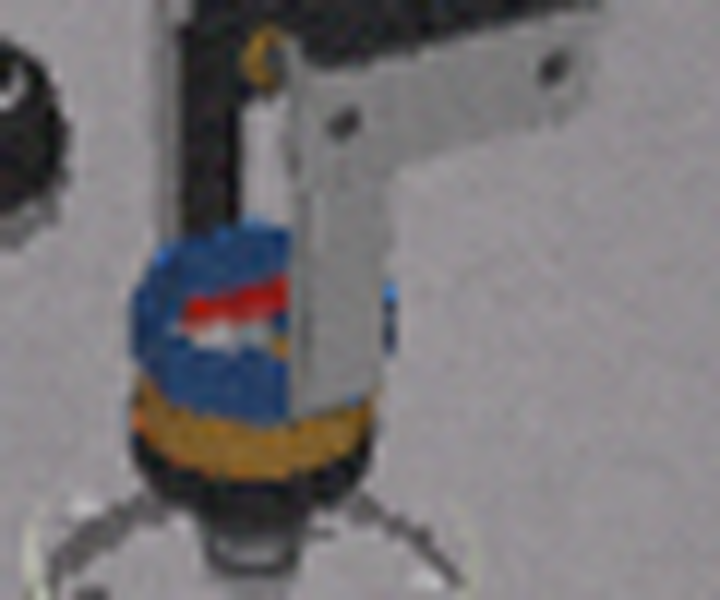

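Call:
carry_out(commands=[1, 0, 0, 0, 0.01, 1, 0, 0, 0, 0.02, 1, 0, 0, 0, 0.02, 1, 0, 0, 0, 0.02])

```text
time_s: 29.33
position: [0.5558, 0.2011, 0.105]
orientation: [[0.004, 0.198, -0.98], [0.001, -0.98, -0.198], [-1.0, -0.0, -0.004]]
wrist_force: [0.2, -0.6, 9.6]
gripper_width: 0.606
```

```bash
python3 - <<'E'
from h import *
from rig import *
go(.5538,.2005,.105,-77);print(state()['torque'],state()['joint_pos'].round(1))
E
```

```text
time 29.33 pos [0.5558 0.2011 0.105 ] jaw -78.61 F [ 0.21 -0.6   9.6 ] w 0.606 tilt [-1.0e+00 -3.0e-04 -4.4e-03]
shift shares [-0.0001  0.0005  0.0041] turn deg -1.61 share -0.0179 dist mm 2.060050671838823
[-0.08461688  0.01597434  0.13073982] [-28.5  40.7   9.4 103.4 -10.3  36.5 -91.7]
```

Call:
carry_out(commands=[1, -0.001, 0, 0, 0, 1, -0.002, 0, 0, 0, 1, -0.003, 0, 0, 0, 1, -0.004, 0, 0, 0, 1, -0.004, 0, 0, 0, 1, -0.004, 0, 0, 0])

```text
time_s: 29.83
position: [0.5558, 0.2012, 0.1067]
orientation: [[0.004, 0.198, -0.98], [0.001, -0.98, -0.198], [-1.0, -0.0, -0.004]]
wrist_force: [0.3, -0.1, 8.5]
gripper_width: 0.604
```

Call:
carry_out(commands=[1, -0.001, 0, 0, 0, 1, -0.002, 0, 0, 0, 1, -0.003, 0, 0, 0, 1, -0.003, 0, 0, 0, 1, -0.003, 0, 0, 0])

```text
time_s: 30.25
position: [0.5557, 0.2011, 0.108]
orientation: [[0.004, 0.198, -0.98], [0.001, -0.98, -0.198], [-1.0, -0.0, -0.004]]
wrist_force: [1.0, 0.6, 6.4]
gripper_width: 0.605
```

```bash
python3 - <<'E'
from h import *
from rig import *
go(.5538,.2005,.105,-77);print(state()['torque'])
c=read_camera('side');np.savez('side21.npz',**c)
f=c['frame'][140:190,230:290]
cv2.imwrite(f'pics/side21.png',cv2.resize(np.clip(f[:,:,::-1]*1.5,0,255).astype(np.uint8),(720,600),interpolation=cv2.INTER_CUBIC))
E
```

```text
time 30.25 pos [0.5557 0.2011 0.108 ] jaw -78.61 F [1.01 0.6  6.38] w 0.605 tilt [-1.0e+00 -3.0e-04 -4.3e-03]
shift shares [0.006  0.0004 0.0041] turn deg -1.61 share -0.0179 dist mm 3.6397038397261516
[-0.02060295 -0.12561625  0.13345048]
```

View pics/side21.png

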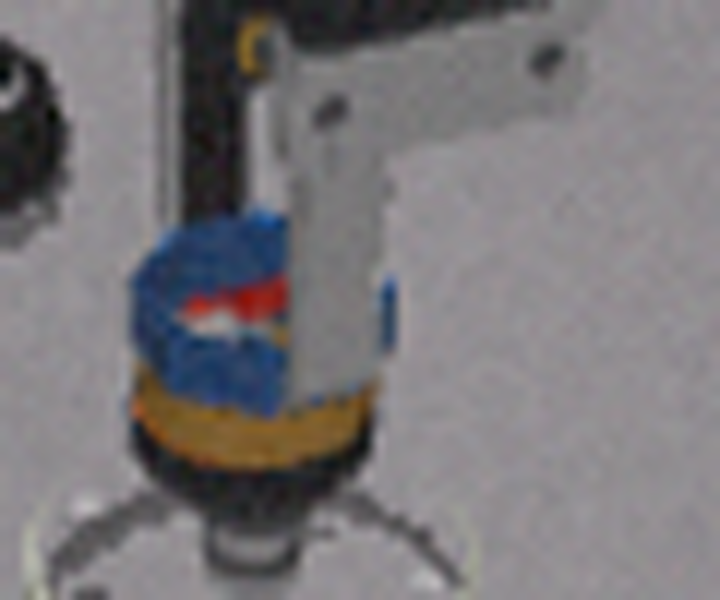

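Call:
carry_out(commands=[1, -0.001, 0, 0, 0, 1, -0.002, 0, 0, 0, 1, -0.002, 0, 0, 0, 1, -0.002, 0, 0, 0])

```text
time_s: 30.63
position: [0.5557, 0.2012, 0.1089]
orientation: [[0.004, 0.198, -0.98], [0.001, -0.98, -0.198], [-1.0, -0.0, -0.004]]
wrist_force: [1.3, 0.3, 5.5]
gripper_width: 0.603
```

Call:
carry_out(commands=[1, -0.001, 0, 0, 0, 1, -0.002, 0, 0, 0, 1, -0.002, 0, 0, 0, 1, -0.002, 0, 0, 0])

```text
time_s: 30.97
position: [0.5556, 0.2011, 0.1097]
orientation: [[0.004, 0.197, -0.98], [0.001, -0.98, -0.197], [-1.0, -0.0, -0.004]]
wrist_force: [3.0, 1.0, 5.7]
gripper_width: 0.6
```

Call:
carry_out(commands=[1, -0.001, 0, 0, 0, 1, -0.002, 0, 0, 0, 1, -0.002, 0, 0, 0, 1, -0.002, 0, 0, 0])

```text
time_s: 31.3
position: [0.5555, 0.2011, 0.1098]
orientation: [[0.003, 0.197, -0.98], [0.001, -0.98, -0.197], [-1.0, -0.0, -0.004]]
wrist_force: [5.7, 0.9, -0.9]
gripper_width: 0.605
```

```bash
python3 - <<'E'
from h import *
from rig import *
go(.5538,.2005,.105,-77);print(state()['torque'])
c=read_camera('side');np.savez('side22.npz',**c)
f=c['frame'][140:190,230:290]
cv2.imwrite(f'pics/side22.png',cv2.resize(np.clip(f[:,:,::-1]*1.5,0,255).astype(np.uint8),(720,600),interpolation=cv2.INTER_CUBIC))
go(.5538,.2005,.105,-77);print(state()['torque'])
E
```

```text
time 31.3 pos [0.5555 0.2011 0.1098] jaw -78.65 F [ 5.75  0.95 -0.88] w 0.605 tilt [-1.0e+00 -2.0e-04 -3.5e-03]
shift shares [0.0096 0.0005 0.0036] turn deg -1.65 share -0.0183 dist mm 5.148843137362667
[ 0.39511815 -1.30860637  0.11213918]
time 31.35 pos [0.5555 0.2011 0.1099] jaw -78.64 F [ 5.48  1.79 -1.4 ] w 0.605 tilt [-1.0e+00 -2.0e-04 -3.6e-03]
shift shares [0.0097 0.0006 0.0037] turn deg -1.64 share -0.0183 dist mm 5.20008910299495
[ 0.3892892  -1.30271663  0.06930161]
```

View pics/side22.png

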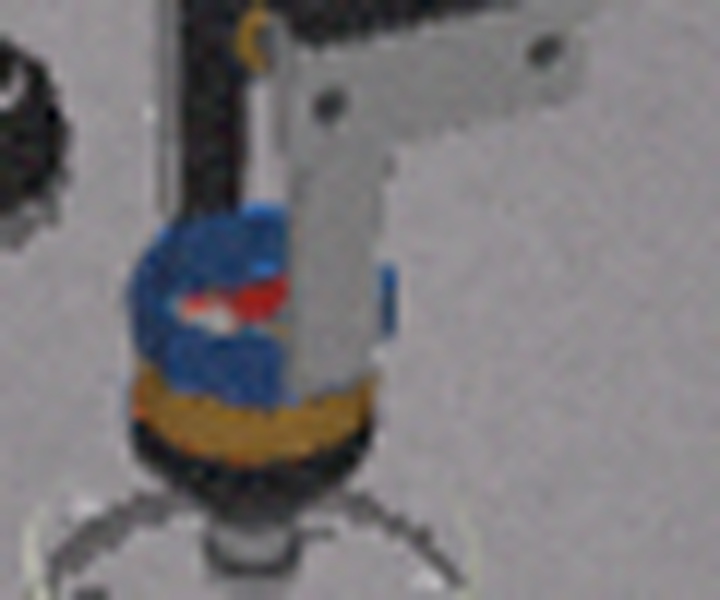

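Call:
carry_out(commands=[0.3, 0, 0, 0, 0, 0.3, 0, 0, 0, 0, 0.2, 0, 0, 0, 0, 0, 0, 0, 0, 0, 0, 0, 0, 0, 0, 0, 0, 0, 0, 0, 0, 0, 0, 0, 0, 0, 0, 0, 0, 0])

```text
time_s: 32.02
position: [0.5537, 0.2005, 0.11]
orientation: [[-0.0, 0.197, -0.98], [-0.0, -0.98, -0.197], [-1.0, 0.0, 0.0]]
wrist_force: [0.4, -0.5, 0.3]
gripper_width: 0.996
```

```bash
python3 - <<'E'
from h import *
from rig import *
go(.5538,.2005,.105,-77);print(state()['torque'])
c=read_camera('side');np.savez('side23.npz',**c)
f=c['frame'][140:190,230:290]
cv2.imwrite(f'pics/side23.png',cv2.resize(np.clip(f[:,:,::-1]*1.5,0,255).astype(np.uint8),(720,600),interpolation=cv2.INTER_CUBIC))
E
```

```text
time 32.02 pos [0.5537 0.2005 0.11  ] jaw -78.65 F [ 0.38 -0.45  0.33] w 0.996 tilt [-1.e+00  0.e+00  2.e-04]
shift shares [ 0.01    0.0001 -0.0002] turn deg -1.65 share -0.0183 dist mm 4.98580983292545
[ 0.00574847 -0.03630558 -0.03238892]
```

View pics/side23.png

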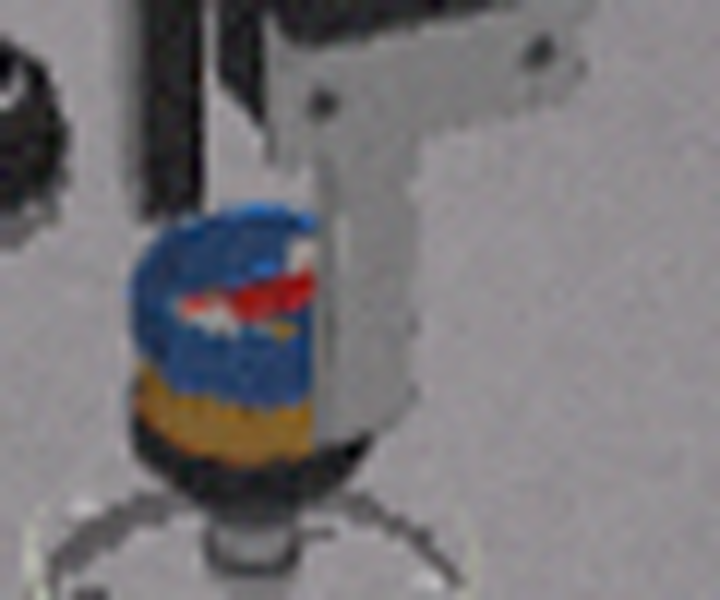

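Call:
carry_out(commands=[0, -0.02, 0, 0, 0, 0, -0.06, 0, 0, 0, 0, -0.12, 0, 0, 0, 0, -0.18, 0, 0, 0, 0, -0.2, 0.03, 0, 0, 0, -0.2, 0.1, 0, 0, 0, -0.2, 0.18, 0, 0, 0, -0.2, 0.26, 0, 0, 0, -0.2, 0.34, 0, 0, 0, -0.2, 0.4, 0, 0, 0, -0.2, 0.45, 0, 0, 0, -0.2, 0.47, 0, 0, 0, -0.2, 0.47, 0, 0, 0, -0.2, 0.47, 0, 0])

```text
time_s: 33.23
position: [0.5998, -0.029, 0.21]
orientation: [[-0.0, 0.197, -0.98], [0.001, -0.98, -0.197], [-1.0, -0.001, 0.0]]
wrist_force: [-0.6, -0.1, -0.2]
gripper_width: 1.003
```

```bash
python3 - <<'E'
from h import *
from rig import *
for n in('top','side'):
    c=read_camera(n);np.savez(n+'24.npz',**c);P=cloud(c)
    f=c['frame'][180:230,185:245] if n=='top' else c['frame'][140:190,230:290]
    cv2.imwrite(f'pics/{n}24.png',cv2.resize(np.clip(f[:,:,::-1]*1.5,0,255).astype(np.uint8),(720,600),interpolation=cv2.INTER_CUBIC))
    m=near(c,hsvmask(c,95,128,80,15),(.554,.2005,.095),20);q=P[m]
    r=m&(abs(P[...,2]-.0974)<.003);p=planepts(c,r,.0974)[:,:2].astype(np.float32)*1000
    print(n,m.sum(),r.sum(),cv2.fitEllipse(cv2.convexHull(p)),'rim z',np.median(P[r][:,2]))
    A=np.c_[P[r][:,:2]-[.554,.2],np.ones(r.sum())];print('tilt',np.linalg.lstsq(A,P[r][:,2],rcond=None)[0])
E
```

```text
top 266 114 ((554.3790283203125, 199.93408203125), (56.937625885009766, 58.80013656616211), 131.1342315673828) rim z 0.09707868200383324
tilt [0.01619726 0.00332583 0.09721583]
side 224 99 ((555.1659545898438, 198.45941162109375), (57.6746826171875, 62.38743209838867), 172.507080078125) rim z 0.0969879274531065
tilt [0.00407048 0.0058995  0.09693423]
```

View pics/side24.png

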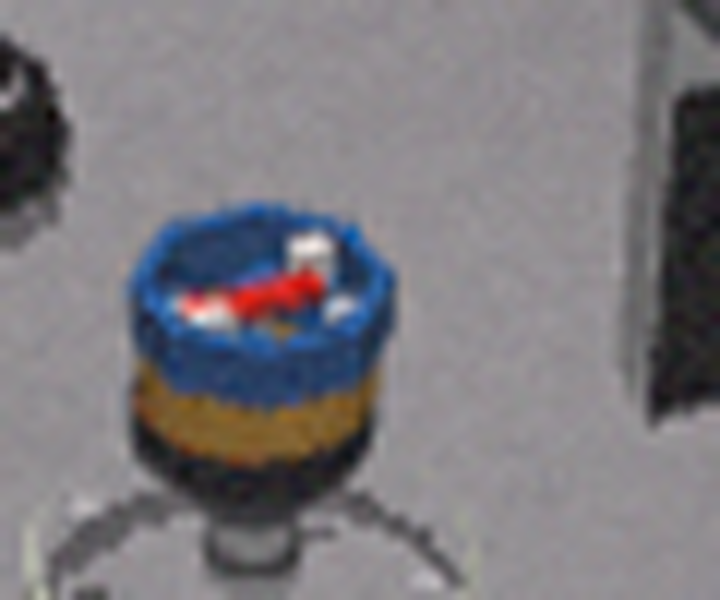

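View pics/top24.png

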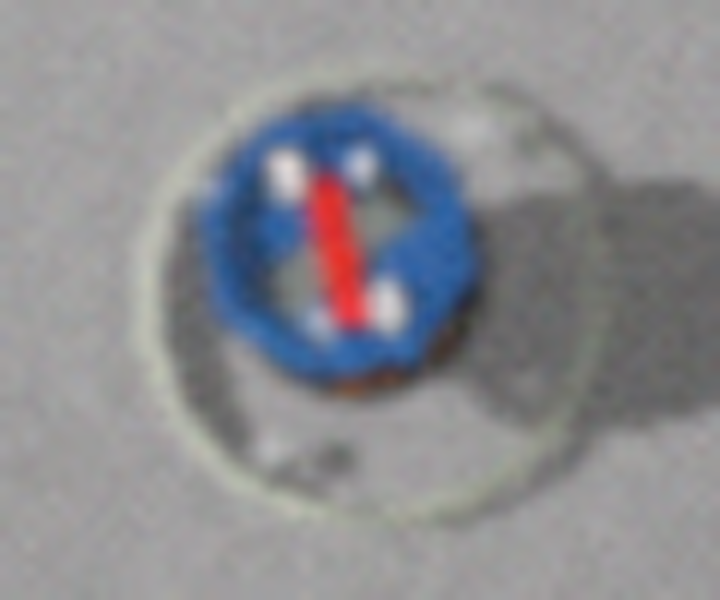

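```bash
python3 -c "
from rig import *
s=state();print(s['time_s'],s['wrist_force'],s['joint_vel'].round(2));print(sign_off())"
```

```text
33.3333 [-0.27758524 -0.58315949 -0.36785765] [-0.62 -0.12  0.13 -0.01  0.11 -0.08  0.12]
the job is handed in; nothing more can be done
None
```

The stack is built: support, spacer and blue cap are on the post with the cap locked under the cross pin. I handed the job in at 33.3 s of the 72 s allowed. No verdict is reported back.

- **Placing:** I lowered the filter support onto the spring seat (post lift felt at about 17.4 mm) and the spacer onto the support. Each contact read about 3 N on the wrist before I let go. I then set the cap's slot over the pin, pressed about 7–8 mm, turned it about 61° clockwise, let it rise and released it. The highest wrist force I read was about 10 N.
- **Last checks:** Both cameras show the pin lying in the groove between the ribs and the stops.
    - The cap rim is at 97 mm, where the expected height was 97.4 mm.
    - Measured tilt is 0.016 rad or less.
    - The cap centre is about 1–2 mm from the post axis.
    - The gripper is open and clear.
- **Not cleanly as planned:**
    - The first cap grip was about 7° off the flats (the jaws read too wide), so I set the cap down and gripped it again.
    - The tool drifted about 2 mm sideways while turning the cap under load, and up to 6 N of side force built up before release. It was gone afterwards.
    - The two cameras disagreed on the pin's angle by a few degrees (11–15°, with one worse reading of 18°). I used 13°, which fitted.
    - The turning moment rose only a little at the end, so I judged that the pin had seated from the wrist force falling from 5.7 to about −1 N and from the pictures.

I did not re-measure the bystanders at the end; the arm made no deliberate contact with them.

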